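Turn a fixture plate over onto the granite

ROBOT

A 7-joint arm with a two-finger parallel gripper is mounted at the origin on the work surface. World frame = base frame: x ahead of the robot, y to its left, z up, the work surface at z = 0. Lengths are in m, angles in rad, forces in N, time in s.
With the tool pointing down it reaches from about 0.425 to 0.95 m from the base axis. Payload 4.7 kg.
Tool frame: the origin (TCP) lies at the very end of the fingers, on their centre line; the grasp point (between the pads) lies 19 mm behind it; z points along the fingers, y is the direction in which the jaws open and shut (so a half turn about z gives the same grasp; the last joint's range is limited). The gripper opens to 85 mm and grips with 20 to 120 N. Pads are 22 mm wide; open, the fingers measure 114 mm over their backs; the gripper's body (76 mm by 85 mm) begins 54 mm behind the grasp point. The pads swing forward as they close: fully open they stand 13 mm farther back than shut.
Start: joints at [1.124, 0.469, -0.049, 1.532, 0.024, 1.141, -0.082], TCP at [0.274, -0.617, 0.231] pointing down, gripper open.
Joint ranges: [-2.59, 2.59], [-0.33, 1.99], [-1.39, 1.29], [0.1, 2.45], [-1.04, 4.18], [0.21, 1.99], [-2.66, 2.66]. Speed limits (rad/s): [2.57, 2.57, 3.14, 3.14, 3.14, 3.14, 3.14].

INTERFACE

Orientations are given as a rotation vector (axis times angle).
In Python, from cell import ctrl gives the robot as it stands.
- The arm moves only by the tool jog_arm, never from a script. Its argument "steps" is a list of rows, each an object of numbers: "hand": the opening, from 0 (shut) to 1 (fully open); "x", "y", "z": the shift along the world's x, y, z in mm; "wx", "wy", "wz": the turn, a rotation vector about the world's x, y, z in degrees. In form: [{"hand": .., "x": .., "y": .., "z": .., "wx": .., "wy": .., "wz": ..}, ...]. A call has 1 to 20 rows; each row is the pose to reach, as a shift and turn from the pose measured when the call began; what a row does not reach only later rows make up. A row lasts 1/8 s, in which the tool goes at most 62.5 mm and 10.7 degrees, less where a joint would pass 70% of its speed; a pose out of reach is approached as far as the arm can. A call with a gripper value outside its range is refused whole. The fingers move at their own pace and stop on an object; "force" is the grip in N (left out, the last holds). Time passes only in rows, so rows that repeat a pose let the fingers close. It gives the time, the measured TCP pose, the force and the opening at its end, in the units of the state.
- ctrl.sense(): the state, without advancing time (a new reading comes with each control period).
- ctrl.capture(name): name is "scene" or "top" or "wrist"; returns the picture (420x560x3 uint8, blue, green, red); there is no depth.
- ctrl.get_calibration(name): a dict with "K" (3x3 intrinsics, pixels), "world_to_cam" (4x4, takes a point from world to camera coordinates); the wrist camera has in their place "T_tool_cam" (4x4, takes a point from camera to tool coordinates, whose origin is the TCP and whose axes are the flange's). Camera axes: x right, y down, z forward; pixel columns grow to the right and rows downward; lengths in m; the calibration is good to about 2 mm. A picture is of the moment at which its call begins: read the wrist's pose just before it. get_calibration takes no time and is no camera call.
- ctrl.close_job(): hands the job in, once; it reports no verdict.
The state is a dict: "time": time; "joint_pos": joint angles; "dq": joint speeds; "tau": joint torques, N m; "tcp_pos": TCP position; "eef_rot": TCP orientation; "ft_force": force on the tool from outside, world axes, zero at the start; "moment": the same for the moment, N m; "finger_gap": finger opening in m.
Only numpy, scipy, OpenCV 4.12 (cv2) and the standard library are available. Lean on these libraries where they do the work, as an engineer would, in place of code of your own. Each camera call takes 0.05 s, during which the arm holds its last target.

TASK

The aluminium fixture plate lies working face down on the bench and is too wide and too flush to be picked up. Slide it square up against the long side of the granite surface plate, tip it up on edge against that side, then lay it over onto the granite so that it ends flat, working face up, wholly on the granite and square to it. Do it gently: do not ram the plate or press it hard against the granite, do not let it fall or slam, and leave the comparator stand, the V-block and the gauge box where they are.

Things in the scene. Friction and masses are not known exactly. Their poses are not given: they have to be found in the camera images.
- plate: Plain aluminium plate, 130 (x) by 110 (y) by 10 mm (z), 0.3 to 0.5 kg, loose. Origin at its centre. At first z points up and the working face (local -z: ring of eight holes round a bore) lies on the bench; one 130 mm edge faces the granite's -y side, up to 0.3 rad out of square, 20 to 95 mm off. Edges square (1 mm rounding); a fingertip pressed on one lifts it by friction. Turned over, z points down.
- granite: Dark granite surface plate, 360 (its x) by 300 (its y) by 50 mm high (its z), fixed flat on the bench. Origin at the centre of its underside, at bench height z = 0. The side to use as the wall is its long vertical -y side, 150 mm from the origin, facing the plate; its top is at z = 50 mm.
- granite_edge (a point): Middle of the upper edge of the granite's long -y side, 50 mm above the bench; axes as the granite's.
- comparator: Dial comparator stand, loose on the granite's top near its +x, +y corner: base 90 by 90 by 30 mm, column and dial 200 mm high. Origin at the centre of its underside. Leave alone.
- v_block: Steel V-block, 60 by 50 by 40 mm high, loose on the bench. Origin at the centre of its underside. Leave alone.
- gauge_box: Shut wooden gauge box, 90 by 140 by 35 mm high, loose on the bench. Origin at the centre of its underside. Leave alone.
There are look-alikes about, which are no part of the job. Several things have the shape of the plate; the one meant has the colours described above.

How it is judged:
On the way, in this order (a step that is already met when the one before it is completed fails the run):
1. the plate lies flat on the bench with its long edge square against the granite's side (angle between plate's own z axis and vertical below 0.12 rad and y of plate in the frame of granite above -0.211 m and angle between the x axis of plate and the x axis of granite, either way round below 0.08 rad), for 0.1 s.
2. the plate stands on edge on the bench against the granite's side (angle between plate's own z axis and vertical between 1.35 and 1.75 rad and height (world z) of plate below 0.06 m and y of plate in the frame of granite above -0.172 m), for 0.2 s.
At the end, for the whole second after the job is handed in: The plate lies at rest, turned over (its z axis down, flat within 3 degrees) on the granite's top, its centre at least 51 mm inside the long edges and 61 mm inside the short ones (overhang 4 mm at most), its sides parallel to the granite's within 0.15 rad, released (angle between plate's own z axis and vertical above 3.09 rad and height (world z) of plate between 0.051 and 0.058 m and y of plate in the frame of granite between -0.099 and 0.099 m and x of plate in the frame of granite between -0.119 and 0.119 m and angle between the x axis of plate and the x axis of granite, either way round below 0.15 rad and linear speed of plate below 0.01 m/s); the robot touches nothing.
It fails at once if the plate is rammed, pressed or dropped against the granite with more than 30 N (contact force between plate and granite above 30 N).
It fails at once if the plate is let fall: it turns faster than 8 rad/s (a free topple reaches about 15) (angular speed of plate above 8 rad/s).
It fails at once if the comparator stand is moved by more than 10 mm (distance of comparator from where it was at the start of the episode above 0.01 m).
It fails at once if the V-block is moved by more than 10 mm (distance of v_block from where it was at the start of the episode above 0.01 m).
It fails at once if the gauge box is moved by more than 10 mm (distance of gauge_box from where it was at the start of the episode above 0.01 m).
It also fails if it takes over 72 s, if anything falls off the work surface, if the arm or the gripper's body presses on something with over 40 N, if the wrist force passes 120 N, or if a joint passes its speed limit or range.

## Working session

There is one attempt and no reset: what is moved stays moved. The work goes in short steps, Python scripts to look and compute and a tool call to move; the robot and the scene stay as the last step left them, time stands still between calls to the robot, and variables do not carry over. Pictures are saved under pics/ and viewed, and the job is handed in when it is done.

Besides the shell and the picture viewer there is one more tool, called after "Call:" as name(argument=value, ...), one argument or row to a line, values as JSON. jog_arm: Moves the arm, as the interface text tells. Its arguments: {"type":"object","properties":{"steps":{"type":"array"},"force":{"type":"number"}},"required":["steps"]}

```bash
ls; mkdir -p pics; python3 - <<'E'
from cell import ctrl
import cv2, numpy as np
np.set_printoptions(precision=4,suppress=True)
s=ctrl.sense(); print(s)
for n in ("scene","top"):
    cv2.imwrite(f"pics/{n}0.png",ctrl.capture(n)); print(n,ctrl.get_calibration(n))
print(ctrl.get_calibration("wrist"))
E
```

```text
pics
{'time': 0.0, 'joint_pos': array([ 1.1241,  0.4695, -0.0486,  1.5337,  0.0241,  1.141 , -0.0823]), 'dq': array([ 0.0003,  0.0013,  0.0006, -0.0012, -0.0011,  0.0005,  0.0006]), 'tau': array([ -0.0006, -51.0308,  -0.0472, -23.7714,   0.0106,   0.0074,
        -0.    ]), 'tcp_pos': array([ 0.2736, -0.6164,  0.2303]), 'eef_rot': array([-3.0714, -0.6511,  0.0007]), 'ft_force': array([ 0.7366, -0.6665,  0.1895]), 'moment': array([ 0.0046, -0.0055,  0.0482]), 'finger_gap': 0.08558949532552691}
scene {'K': array([[383.1704,   0.    , 274.4416],
       [  0.    , 383.1704, 208.9194],
       [  0.    ,   0.    ,   1.    ]]), 'world_to_cam': array([[ 0.0172,  0.9998, -0.0077,  0.0272],
       [ 0.756 , -0.018 , -0.6543, -0.3826],
       [-0.6543,  0.0054, -0.7562,  1.4581],
       [ 0.    ,  0.    ,  0.    ,  1.    ]])}
top {'K': array([[431.5072,   0.    , 281.7596],
       [  0.    , 431.5072, 206.2242],
       [  0.    ,   0.    ,   1.    ]]), 'world_to_cam': array([[ 0.0009, -0.9999,  0.0126, -0.0499],
       [-0.9813, -0.0033, -0.1924,  0.5838],
       [ 0.1925, -0.0122, -0.9812,  1.1024],
       [ 0.    ,  0.    ,  0.    ,  1.    ]])}
{'K': array([[367.9018,   0.    , 281.6622],
       [  0.    , 367.9018, 206.6747],
       [  0.    ,   0.    ,   1.    ]]), 'T_tool_cam': array([[-0.0001, -0.9538, -0.3004,  0.0781],
       [ 1.    ,  0.0002, -0.0011, -0.0004],
       [ 0.0011, -0.3004,  0.9538, -0.1425],
       [ 0.    ,  0.    ,  0.    ,  1.    ]])}
```

View pics/scene0.png

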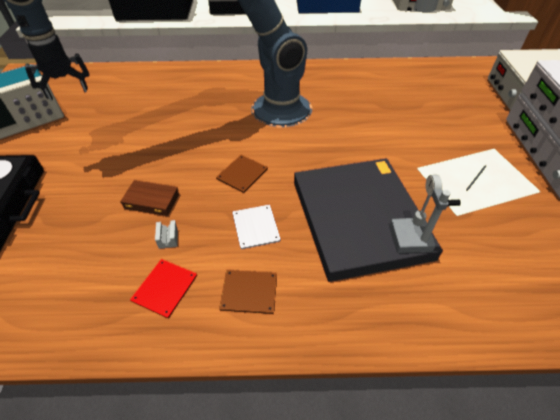

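View pics/top0.png

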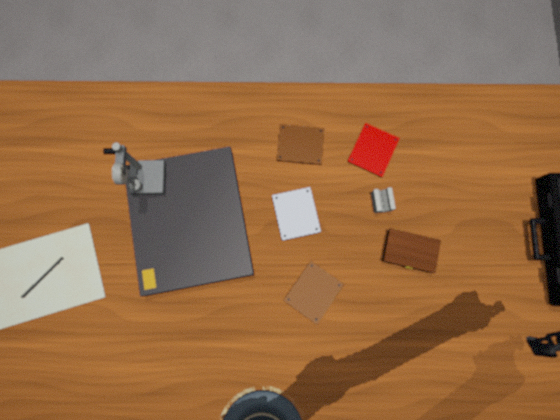

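```bash
cat > h.py <<'E'
from cell import ctrl
import cv2, numpy as np
np.set_printoptions(precision=4,suppress=True)
def ray(name,uv,z):
    c=ctrl.get_calibration(name);K=c["K"];T=c["world_to_cam"]
    d=np.linalg.inv(K)@np.array([uv[0],uv[1],1.]);R=T[:3,:3];o=-R.T@T[:3,3];d=R.T@d
    return o+d*(z-o[2])/d[2]
def proj(name,P):
    c=ctrl.get_calibration(name);T=c["world_to_cam"]
    p=c["K"]@(T[:3,:3]@np.asarray(P,float)+T[:3,3]);return p[:2]/p[2]
def order(b): return b
E
python3 - <<'E'
from h import *
im=cv2.imread("pics/top0.png")
cr=im[130:310,110:450]; cv2.imwrite("pics/c1.png",cv2.resize(cr[:, :220],None,fx=3.6,fy=3.3,interpolation=cv2.INTER_CUBIC))
hsv=cv2.cvtColor(im,cv2.COLOR_BGR2HSV)
for name,seed,z in (("top",(297,213),.01),("scene",(257,226),.01)):
    im=cv2.imread(f"pics/{name}0.png");hsv=cv2.cvtColor(im,cv2.COLOR_BGR2HSV)
    m=((hsv[...,1]<70)&(hsv[...,2]>120)).astype(np.uint8)
    n,l,st,ce=cv2.connectedComponentsWithStats(m)
    mm=(l==l[seed[1],seed[0]]).astype(np.uint8)
    c=max(cv2.findContours(mm,0,1)[0],key=cv2.contourArea)
    r=cv2.minAreaRect(c);b=cv2.boxPoints(r)
    ap=cv2.approxPolyDP(c,6,True)[:,0]
    print(name,b,ap.tolist())
    W=np.array([ray(name,p,z) for p in ap]);print(W,np.linalg.norm(W-np.roll(W,1,0),axis=1),W.mean(0))
    # granite
    m=((im.max(2)<75)).astype(np.uint8);m[:,:100]=0
    n,l,st,ce=cv2.connectedComponentsWithStats(m)
    sd=(200,230) if name=="top" else (350,210)
    mm=(l==l[sd[1],sd[0]]).astype(np.uint8)
    c=max(cv2.findContours(mm,0,1)[0],key=cv2.contourArea)
    ap=cv2.approxPolyDP(c,5,True)[:,0];print(ap.tolist());print(im[sd[1],sd[0]])
E
```

```text
top [[270.6896 194.4342]
 [310.6699 185.3477]
 [321.2495 231.8978]
 [281.2692 240.9843]] [[310, 187], [272, 195], [282, 240], [320, 231]]
[[ 0.6487 -0.129   0.01  ]
 [ 0.6251 -0.0218  0.01  ]
 [ 0.4982 -0.05    0.01  ]
 [ 0.5235 -0.1553  0.01  ]] [0.1279 0.1098 0.13   0.1082] [ 0.5739 -0.089   0.01  ]
[[0, 0], [0, 419], [223, 419], [235, 403], [262, 396], [272, 401], [279, 394], [302, 419], [559, 419], [559, 350], [555, 357], [535, 355], [526, 341], [559, 331], [559, 306], [547, 302], [544, 266], [529, 258], [527, 222], [537, 215], [534, 179], [559, 173], [559, 36], [552, 0]]
[98 95 99]
scene [[232.0385 211.1923]
 [272.4231 203.1154]
 [279.9231 240.6154]
 [239.5385 248.6923]] [[269, 205], [233, 211], [242, 248], [279, 240]]
[[ 0.4982 -0.0517  0.01  ]
 [ 0.5189 -0.1561  0.01  ]
 [ 0.6499 -0.1251  0.01  ]
 [ 0.6258 -0.0255  0.01  ]] [0.1302 0.1065 0.1346 0.1025] [ 0.5732 -0.0896  0.01  ]
[[392, 170], [381, 175], [368, 162], [295, 174], [328, 280], [437, 259], [441, 249], [434, 239], [432, 247], [398, 246], [390, 219], [415, 221], [416, 209]]
[68 67 66]
```

View pics/c1.png

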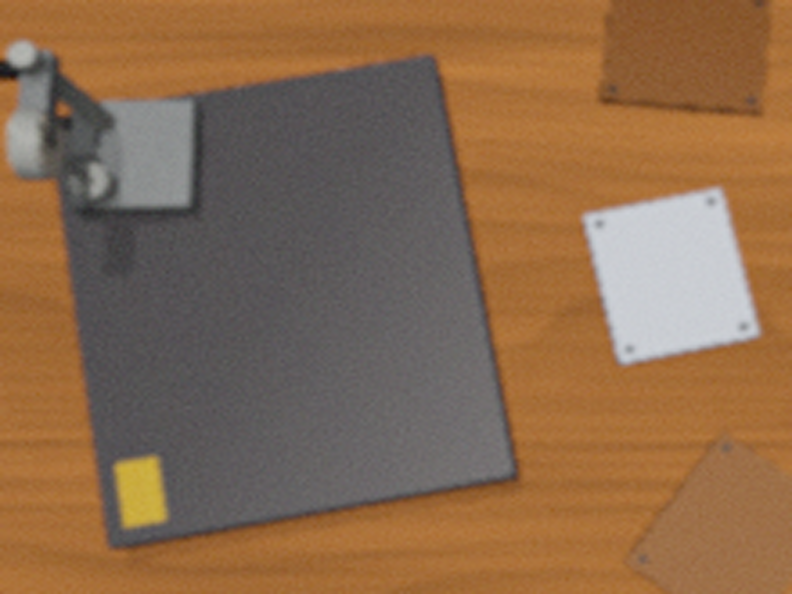

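```bash
python3 - <<'E'
from h import *
im=cv2.imread("pics/top0.png")
cv2.imwrite("pics/c2.png",cv2.resize(im[140:300,205:330],None,fx=6,fy=3.7,interpolation=cv2.INTER_CUBIC))
# edge crossing along rows, saturation channel -> wood (high sat) vs granite (low)
hsv=cv2.cvtColor(im,cv2.COLOR_BGR2HSV)
S=hsv[...,1].astype(float); V=hsv[...,2].astype(float)
top=[];bot=[]
for v in range(158,266,6):
    print(v,S[v,225:262].astype(int).tolist() if v%24==14 else '',)
    u0=232+ (v-148)*0.16
    # outer edge: S crosses 120
    seg=np.arange(int(u0)-12,int(u0)+14); s=S[v,seg]
    i=np.where((s[:-1]<110)&(s[1:]>=110))[0]
    if len(i): i=i[-1]; bot.append((seg[i]+(110-s[i])/(s[i+1]-s[i]),v))
bot=np.array(bot);p=np.polyfit(bot[:,1],bot[:,0],1);print(p,(bot[:,0]-np.polyval(p,bot[:,1])).round(1))
for z in (0,.05):
  a=ray("top",(np.polyval(p,160),160),z);b=ray("top",(np.polyval(p,265),265),z);print(z,a,b,np.arctan2(*(a-b)[1::-1]))
for v in (180,220,250): print(V[v,int(np.polyval(p,v))-10:int(np.polyval(p,v))+6].astype(int), np.polyval(p,v))
E
```

```text
158 [9, 8, 3, 16, 6, 3, 6, 41, 135, 171, 170, 177, 172, 169, 158, 167, 174, 171, 168, 171, 174, 169, 158, 159, 173, 178, 183, 169, 171, 169, 163, 162, 187, 167, 173, 171, 161]
164 
170 
176 
182 [5, 8, 11, 13, 13, 8, 10, 23, 3, 15, 5, 12, 103, 173, 165, 171, 180, 168, 181, 178, 164, 169, 162, 173, 172, 161, 169, 171, 164, 164, 165, 176, 157, 162, 164, 173, 165]
188 
194 
200 
206 [5, 15, 8, 20, 18, 0, 8, 10, 13, 10, 8, 10, 10, 2, 13, 18, 73, 157, 178, 167, 170, 167, 168, 170, 168, 175, 167, 162, 170, 167, 166, 175, 163, 171, 163, 161, 168]
212 
218 
224 
230 [17, 5, 10, 9, 9, 10, 9, 13, 7, 12, 11, 7, 12, 11, 9, 12, 7, 5, 9, 2, 41, 139, 171, 166, 172, 172, 173, 162, 164, 175, 164, 172, 166, 171, 164, 172, 171]
236 
242 
248 
254 [12, 12, 9, 12, 14, 17, 9, 14, 7, 9, 9, 16, 9, 11, 7, 5, 9, 9, 7, 14, 5, 7, 7, 12, 24, 127, 167, 177, 165, 182, 168, 169, 175, 172, 169, 162, 166]
260 
[  0.1801 204.217 ] [ 0.1 -0.1 -0.1 -0.2  0.1  0.1  0.  -0.1  0.1  0.   0.   0.   0.1  0.1
  0.   0.  -0.1 -0.1]
0 [0.7301 0.0909 0.    ] [0.4303 0.0323 0.    ] 0.19312009626717813
0.05 [0.7147 0.0857 0.05  ] [0.4274 0.0295 0.05  ] 0.19312009626717822
[ 97  92 103 101  98  96  92 102 102  91  83 117 156 165 169 170] 236.63702506416593
[107 103 102 108 108 108 104 107 106 104  85 108 148 159 165 162] 243.8414691128712
[110 108 111 113 111 114 115 116 108  96  96 143 166 168 165 168] 249.24480214940013
```

View pics/c2.png

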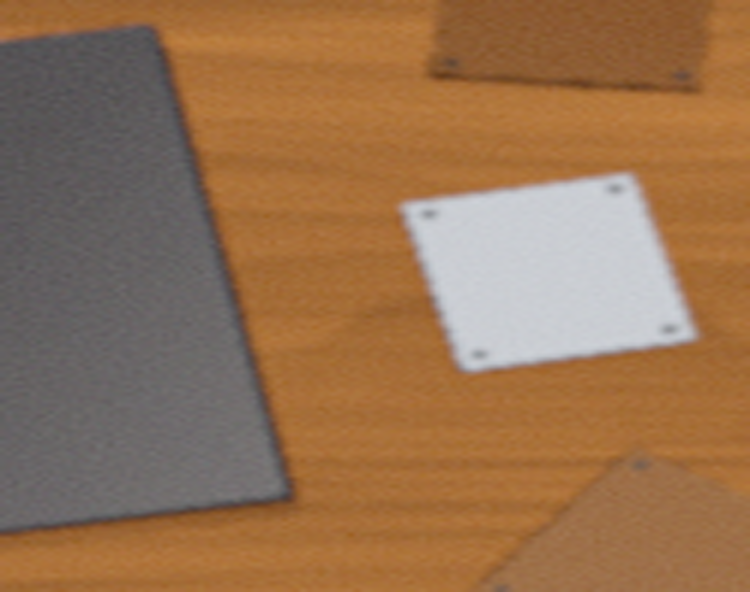

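```bash
python3 - <<'E'
from h import *
# granite corners (top px of image): outline bottom -x end & +x end on wall line; others at top z=.05
u=lambda v:0.1801*v+204.217
for v in (148,149,275,276): print(v,ray("top",(u(v),v),0),)
for p in ((141,294),(252,275),(231,148.5)): print(p,ray("top",p,.05))
for p in ((328,280),(295,174)): print(p,ray("scene",p,0),ray("scene",p,.05))
for p in ((391,170),(441,249),(437,259)): print(p,ray("scene",p,.05))
# refined plate edges in top
im=cv2.imread("pics/top0.png");g=cv2.cvtColor(im,cv2.COLOR_BGR2HSV)[...,1]
m=((g<80)).astype(np.uint8); n,l,_,_=cv2.connectedComponentsWithStats(m);mm=(l==l[213,297]).astype(np.uint8)
b=[];a=[]
for v in range(200,227,1):
    r=g[v].astype(float)
    i=[k for k in range(262,300) if r[k]>=90 and r[k+1]<90][-1] if 1 else 0
    us=np.arange(262,290); k=[q for q in us if r[q]>=90 and r[q+1]<90][0]; a.append((k+(r[k]-90)/(r[k]-r[k+1]),v))
    us=np.arange(300,335); k=[q for q in us if r[q]<90 and r[q+1]>=90][-1]; b.append((k+(90-r[k])/(r[k+1]-r[k]),v))
for q in (a,b):
    q=np.array(q);p=np.polyfit(q[:,1],q[:,0],1)
    w=[ray("top",(np.polyval(p,v),v),.01) for v in (195,231)];print(w,np.arctan2(*(w[0]-w[1])[1::-1]))
E
```

```text
148 [0.7662 0.098  0.    ]
149 [0.7632 0.0974 0.    ]
275 [0.4032 0.027  0.    ]
276 [0.4005 0.0265 0.    ]
(141, 294) [0.3524 0.3155 0.05  ]
(252, 275) [0.4014 0.029  0.05  ]
(231, 148.5) [0.7478 0.0921 0.05  ]
(328, 280) [0.7464 0.0956 0.    ] [0.7755 0.0875 0.05  ]
(295, 174) [0.3594 0.0322 0.    ] [0.4112 0.0279 0.05  ]
(391, 170) [0.4011 0.3191 0.05  ]
(441, 249) [0.6925 0.3827 0.05  ]
(437, 259) [0.7222 0.3638 0.05  ]
[array([ 0.6251, -0.0183,  0.01  ]), array([ 0.5232, -0.041 ,  0.01  ])] 0.21892477681242464
[array([ 0.6256, -0.1361,  0.01  ]), array([ 0.5235, -0.1593,  0.01  ])] 0.2234665368673606
```

Call:
jog_arm(
  steps=[
    {"x": 28,"y": 60,"z": 70,"wz": -1},
    {"x": 55,"y": 120,"z": 120,"wz": -3},
    {"x": 83,"y": 180,"z": 120,"wz": -5},
    {"x": 110,"y": 240,"z": 120,"wz": -7},
    {"x": 138,"y": 300,"z": 120,"wz": -9},
    {"x": 166,"y": 360,"z": 120,"wz": -11},
    {"x": 193,"y": 420,"z": 120,"wz": -13},
    {"x": 220,"y": 480,"z": 120,"wz": -13},
    {"x": 248,"y": 540,"z": 120,"wz": -13},
    {"x": 276,"y": 596,"z": 120,"wz": -13},
    {"x": 276,"y": 596,"z": 120,"wz": -13},
  ],
)

```text
invalid input
```

```bash
python3 - <<'E'
from h import *
from scipy.spatial.transform import Rotation as R
s=ctrl.sense();print(s["time"],s["joint_pos"],s["tcp_pos"],s["eef_rot"],s["ft_force"]);print(R.from_rotvec(s["eef_rot"]).as_matrix())
p=s["tcp_pos"]
cv2.imwrite("pics/w1.png",ctrl.capture("wrist"))
u=np.array([.981,.193,0]);
for a in (60,-60): print(a*u)
E
```

```text
0.1 [ 1.1241  0.4693 -0.0486  1.5336  0.0241  1.141  -0.0823] [ 0.2737 -0.6165  0.2304] [-3.0717 -0.6512  0.0007] [ 0.3632  0.3666 -1.0611]
[[ 0.914   0.4058 -0.0008]
 [ 0.4058 -0.914   0.0015]
 [-0.0001 -0.0017 -1.    ]]
[58.86 11.58  0.  ]
[-58.86 -11.58  -0.  ]
```

View pics/w1.png

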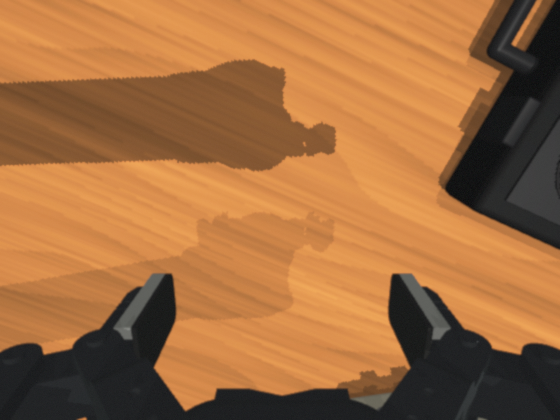

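Call:
jog_arm(
  steps=[
    {"hand": 1,"x": 28,"y": 60,"z": 70,"wx": 0,"wy": 0,"wz": -1},
    {"hand": 1,"x": 55,"y": 120,"z": 120,"wx": 0,"wy": 0,"wz": -3},
    {"hand": 1,"x": 83,"y": 180,"z": 120,"wx": 0,"wy": 0,"wz": -5},
    {"hand": 1,"x": 110,"y": 240,"z": 120,"wx": 0,"wy": 0,"wz": -7},
    {"hand": 1,"x": 138,"y": 300,"z": 120,"wx": 0,"wy": 0,"wz": -9},
    {"hand": 1,"x": 166,"y": 360,"z": 120,"wx": 0,"wy": 0,"wz": -11},
    {"hand": 1,"x": 193,"y": 420,"z": 120,"wx": 0,"wy": 0,"wz": -13},
    {"hand": 1,"x": 220,"y": 480,"z": 120,"wx": 0,"wy": 0,"wz": -13},
    {"hand": 1,"x": 248,"y": 540,"z": 120,"wx": 0,"wy": 0,"wz": -13},
    {"hand": 1,"x": 276,"y": 596,"z": 120,"wx": 0,"wy": 0,"wz": -13},
    {"hand": 1,"x": 276,"y": 596,"z": 120,"wx": 0,"wy": 0,"wz": -13},
  ],
)

```text
time: 1.52
tcp_pos: [0.5472, -0.0251, 0.3505]
eef_rot: [-3.126, -0.299, 0.0]
ft_force: [0.1, -0.2, 0.0]
finger_gap: 0.0853
```

```bash
python3 - <<'E'
from h import *
from scipy.spatial.transform import Rotation as R
s=ctrl.sense();print(s["time"],s["joint_pos"],s["tcp_pos"],s["eef_rot"],s["ft_force"]);print(R.from_rotvec(s["eef_rot"]).as_matrix())
E
```

```text
1.525 [ 0.3251  0.2047 -0.424   1.6505  0.0857  1.3052 -1.4939] [ 0.5472 -0.0251  0.3505] [-3.1263 -0.2987  0.0001] [ 0.0793 -0.1518  0.0057]
[[ 0.9819  0.1893 -0.0002]
 [ 0.1893 -0.9819  0.001 ]
 [ 0.     -0.0011 -1.    ]]
```

Call:
jog_arm(
  steps=[
    {"hand": 1,"x": 0,"y": 0,"z": 0,"wx": 9.8,"wy": 1.9,"wz": 0},
    {"hand": 1,"x": 0,"y": 0,"z": 0,"wx": 19.6,"wy": 3.9,"wz": 0},
    {"hand": 1,"x": 0,"y": 0,"z": 0,"wx": 29.4,"wy": 5.8,"wz": 0},
    {"hand": 1,"x": 0,"y": 0,"z": -30,"wx": 39.2,"wy": 7.7,"wz": 0},
    {"hand": 1,"x": 0,"y": 0,"z": -60,"wx": 49,"wy": 9.6,"wz": 0},
    {"hand": 1,"x": 0,"y": 0,"z": -110,"wx": 58.8,"wy": 11.6,"wz": 0},
    {"hand": 1,"x": 0,"y": 0,"z": -150,"wx": 58.8,"wy": 11.6,"wz": 0},
    {"hand": 1,"x": 0,"y": 0,"z": -150,"wx": 58.8,"wy": 11.6,"wz": 0},
  ],
)

```text
time: 2.52
tcp_pos: [0.5456, -0.0253, 0.1976]
eef_rot: [-2.083, -0.194, 0.127]
ft_force: [0.4, 0.4, 0.2]
finger_gap: 0.0855
```

```bash
cat > st.py <<'E'
from h import *
from scipy.spatial.transform import Rotation as R
s=ctrl.sense();print(s["time"],s["joint_pos"],s["tcp_pos"],s["eef_rot"],s["ft_force"],s["finger_gap"]);print(R.from_rotvec(s["eef_rot"]).as_matrix())
E
python3 st.py
```

```text
2.525 [ 0.695   0.6928 -0.4556  1.6951 -0.626   1.4127 -0.8294] [ 0.5456 -0.0253  0.1976] [-2.0834 -0.1943  0.1269] [0.4092 0.3729 0.2082] 0.08549583469731666
[[ 0.9816  0.086  -0.1705]
 [ 0.1907 -0.4887  0.8513]
 [-0.0102 -0.8682 -0.4961]]
```

Call:
jog_arm(
  steps=[
    {"hand": 1,"x": 0,"y": 0,"z": -50,"wx": 0,"wy": 0,"wz": 0},
    {"hand": 1,"x": 0,"y": 0,"z": -90,"wx": 0,"wy": 0,"wz": 0},
    {"hand": 1,"x": 0,"y": 0,"z": -110,"wx": 0,"wy": 0,"wz": 0},
    {"hand": 1,"x": 0,"y": 0,"z": -110,"wx": 0,"wy": 0,"wz": 0},
  ],
)

```text
time: 3.02
tcp_pos: [0.5462, -0.0251, 0.0885]
eef_rot: [-2.083, -0.195, 0.126]
ft_force: [1.0, -0.2, 1.2]
finger_gap: 0.0859
```

```bash
python3 st.py
```

```text
3.025 [ 0.6766  0.8459 -0.4305  1.7196 -0.5939  1.2773 -0.7261] [ 0.5462 -0.0251  0.0885] [-2.083  -0.1951  0.1264] [ 1.0245 -0.156   1.1896] 0.08586590008911661
[[ 0.9815  0.0867 -0.1705]
 [ 0.1911 -0.4883  0.8515]
 [-0.0095 -0.8683 -0.4959]]
```

Call:
jog_arm(
  steps=[
    {"hand": 1,"x": 0,"y": 0,"z": 40,"wx": 0,"wy": 0,"wz": 0},
    {"hand": 1,"x": 5,"y": -20,"z": 90,"wx": -9.8,"wy": -1.9,"wz": 0},
    {"hand": 1,"x": 10,"y": -40,"z": 90,"wx": -19.6,"wy": -3.9,"wz": 0},
    {"hand": 1,"x": 20,"y": -70,"z": 90,"wx": -29.4,"wy": -5.8,"wz": 0},
    {"hand": 1,"x": 30,"y": -100,"z": 90,"wx": -39.2,"wy": -7.7,"wz": 0},
    {"hand": 1,"x": 40,"y": -130,"z": 90,"wx": -49,"wy": -9.6,"wz": 0},
    {"hand": 1,"x": 44,"y": -148,"z": 90,"wx": -58.8,"wy": -11.6,"wz": 0},
    {"hand": 1,"x": 44,"y": -148,"z": 90,"wx": -58.8,"wy": -11.6,"wz": 0},
  ],
)

```text
time: 4.03
tcp_pos: [0.5912, -0.1692, 0.182]
eef_rot: [-3.121, -0.298, -0.002]
ft_force: [0.0, -0.1, 0.5]
finger_gap: 0.0855
```

Call:
jog_arm(
  steps=[
    {"hand": 1,"x": 0,"y": 0,"z": 0,"wx": 0,"wy": 0,"wz": 10},
    {"hand": 1,"x": 0,"y": 0,"z": 0,"wx": 0,"wy": 0,"wz": 20},
    {"hand": 1,"x": 0,"y": 0,"z": 0,"wx": 0,"wy": 0,"wz": 30},
    {"hand": 1,"x": 0,"y": 0,"z": 0,"wx": 0,"wy": 0,"wz": 40},
    {"hand": 1,"x": 0,"y": 0,"z": 0,"wx": 0,"wy": 0,"wz": 50},
    {"hand": 0.8,"x": 0,"y": 0,"z": 0,"wx": 0,"wy": 0,"wz": 60},
    {"hand": 0.6,"x": 0,"y": 0,"z": -40,"wx": 0,"wy": 0,"wz": 70},
    {"hand": 0.6,"x": 0,"y": 0,"z": -80,"wx": 0,"wy": 0,"wz": 80},
    {"hand": 0.6,"x": 0,"y": 0,"z": -120,"wx": 0,"wy": 0,"wz": 90},
    {"hand": 0.6,"x": 0,"y": 0,"z": -120,"wx": 0,"wy": 0,"wz": 90},
  ],
)

```text
time: 5.28
tcp_pos: [0.5887, -0.1697, 0.0598]
eef_rot: [-1.997, -2.408, 0.008]
ft_force: [-0.8, 0.6, 0.0]
finger_gap: 0.0514
```

```bash
python3 st.py; python3 -c "
from h import *
for n in ('wrist','scene'): cv2.imwrite(f'pics/{n}2.png',ctrl.capture(n))"
```

```text
5.275 [ 0.5425  0.6109 -0.4561  1.8032  0.3488  0.8227  0.1   ] [ 0.5887 -0.1697  0.0598] [-1.9974 -2.4077  0.0082] [-0.7542  0.5501  0.0494] 0.051393813944957616
[[-0.1846  0.9827 -0.0135]
 [ 0.9828  0.1847  0.0044]
 [ 0.0068 -0.0125 -0.9999]]
```

View pics/wrist2.png

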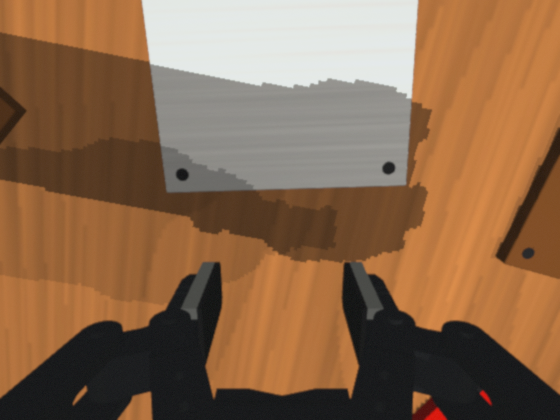

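View pics/scene2.png

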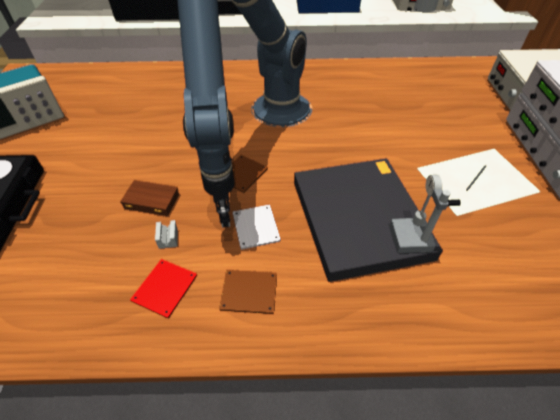

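Call:
jog_arm(
  steps=[
    {"hand": 0.6,"x": 0,"y": 0,"z": -30,"wx": 0,"wy": 0,"wz": 0.4},
    {"hand": 0.6,"x": 0,"y": 0,"z": -50,"wx": 0,"wy": 0,"wz": 0.4},
    {"hand": 0.6,"x": 0,"y": 0,"z": -57,"wx": 0,"wy": 0,"wz": 0.4},
    {"hand": 0.6,"x": 0,"y": 0,"z": -59,"wx": 0,"wy": 0,"wz": 0.4},
    {"hand": 0.6,"x": 0,"y": 0,"z": -59,"wx": 0,"wy": 0,"wz": 0.4},
  ],
)

```text
time: 6.0
tcp_pos: [0.5925, -0.1698, 0.0051]
eef_rot: [-1.995, -2.421, 0.003]
ft_force: [0.1, -0.1, -1.0]
finger_gap: 0.0512
```

Call:
jog_arm(
  steps=[
    {"hand": 0.6,"x": 0,"y": 0,"z": -1,"wx": 0,"wy": 0,"wz": 0},
    {"hand": 0.6,"x": 0,"y": 0,"z": -2,"wx": 0,"wy": 0,"wz": 0},
    {"hand": 0.6,"x": 0,"y": 0,"z": -2,"wx": 0,"wy": 0,"wz": 0},
  ],
)

```text
time: 6.38
tcp_pos: [0.5925, -0.1698, 0.0032]
eef_rot: [-1.995, -2.421, 0.003]
ft_force: [0.4, -0.4, 0.3]
finger_gap: 0.0512
```

Call:
jog_arm(
  steps=[
    {"hand": 0.6,"x": 0,"y": 0,"z": -2,"wx": 0,"wy": 0,"wz": 0},
    {"hand": 0.6,"x": 0,"y": 0,"z": -4,"wx": 0,"wy": 0,"wz": 0},
    {"hand": 0.6,"x": 0,"y": 0,"z": -4,"wx": 0,"wy": 0,"wz": 0},
  ],
)

```text
time: 6.75
tcp_pos: [0.5923, -0.1698, -0.0011]
eef_rot: [-1.994, -2.421, 0.003]
ft_force: [0.1, 0.0, 0.2]
finger_gap: 0.0513
```

Call:
jog_arm(
  steps=[
    {"hand": 0.6,"x": 0,"y": 0,"z": -1,"wx": 0,"wy": 0,"wz": 0},
    {"hand": 0.6,"x": 0,"y": 0,"z": -2,"wx": 0,"wy": 0,"wz": 0},
  ],
)

```text
time: 7.0
tcp_pos: [0.5924, -0.1698, -0.0031]
eef_rot: [-1.994, -2.421, 0.003]
ft_force: [-2.9, 0.3, 6.9]
finger_gap: 0.0511
```

Call:
jog_arm(
  steps=[
    {"hand": 0.6,"x": 0,"y": 0,"z": -1,"wx": 0,"wy": 0,"wz": 0},
    {"hand": 0.6,"x": 0,"y": 0,"z": -2,"wx": 0,"wy": 0,"wz": 0},
  ],
)

```text
time: 7.25
tcp_pos: [0.5925, -0.1698, -0.0032]
eef_rot: [-1.995, -2.421, 0.005]
ft_force: [-6.2, 0.6, 17.4]
finger_gap: 0.0514
```

Call:
jog_arm(
  steps=[
    {"hand": 0.6,"x": 0,"y": 0,"z": 3.7,"wx": 0,"wy": 0,"wz": 0},
    {"hand": 0.6,"x": -1.9,"y": 9.8,"z": 3.7,"wx": 0,"wy": 0,"wz": 0},
    {"hand": 0.6,"x": -2.7,"y": 13.7,"z": 3.7,"wx": 0,"wy": 0,"wz": 0},
    {"hand": 0.6,"x": -3.5,"y": 17.7,"z": 3.7,"wx": 0,"wy": 0,"wz": 0},
    {"hand": 0.6,"x": -4.6,"y": 23.5,"z": 3.7,"wx": 0,"wy": 0,"wz": 0},
    {"hand": 0.6,"x": -6.1,"y": 31.4,"z": 3.7,"wx": 0,"wy": 0,"wz": 0},
    {"hand": 0.6,"x": -7.7,"y": 39.2,"z": 3.7,"wx": 0,"wy": 0,"wz": 0},
    {"hand": 0.6,"x": -9.6,"y": 49,"z": 3.7,"wx": 0,"wy": 0,"wz": 0},
    {"hand": 0.6,"x": -11.5,"y": 58.9,"z": 3.7,"wx": 0,"wy": 0,"wz": 0},
    {"hand": 0.6,"x": -13.4,"y": 68.7,"z": 3.7,"wx": 0,"wy": 0,"wz": 0},
    {"hand": 0.6,"x": -15.4,"y": 78.5,"z": 3.7,"wx": 0,"wy": 0,"wz": 0},
    {"hand": 0.6,"x": -16.9,"y": 86.3,"z": 3.7,"wx": 0,"wy": 0,"wz": 0},
    {"hand": 0.6,"x": -18,"y": 92.2,"z": 3.7,"wx": 0,"wy": 0,"wz": 0},
    {"hand": 0.6,"x": -18,"y": 92.2,"z": 3.7,"wx": 0,"wy": 0,"wz": 0},
  ],
)

```text
time: 9.0
tcp_pos: [0.5745, -0.0767, 0.0006]
eef_rot: [-1.993, -2.422, 0.004]
ft_force: [0.1, 0.3, 0.7]
finger_gap: 0.0511
```

```bash
python3 st.py; python3 -c "
from h import *
for n in ('wrist','top'): cv2.imwrite(f'pics/{n}3.png',ctrl.capture(n))
im=cv2.imread('pics/top3.png');cv2.imwrite('pics/top3c.png',cv2.resize(im[140:300,205:330],None,fx=6,fy=3.7,interpolation=cv2.INTER_CUBIC))"
```

```text
9.0 [ 0.3688  0.649  -0.4138  1.9158  0.4036  0.6642 -0.0999] [ 0.5745 -0.0767  0.0006] [-1.9935 -2.4221  0.0038] [0.1068 0.2975 0.7166] 0.05110830672182428
[[-0.1923  0.9813 -0.0051]
 [ 0.9813  0.1923  0.0011]
 [ 0.0021 -0.0048 -1.    ]]
```

View pics/wrist3.png

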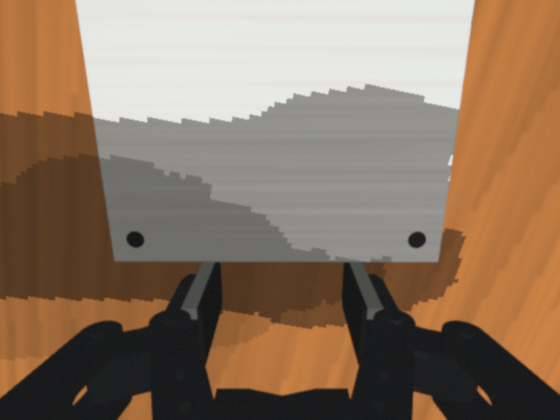

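View pics/top3c.png

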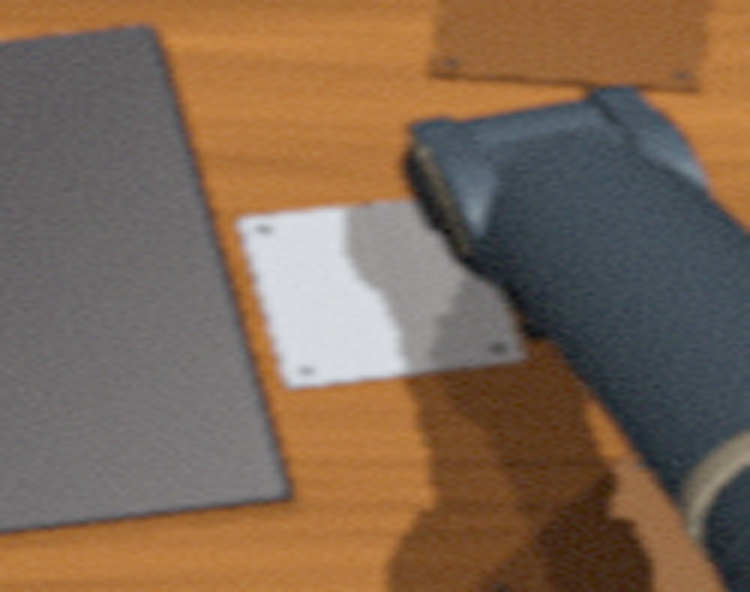

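Call:
jog_arm(
  steps=[
    {"hand": 0.6,"x": -0.6,"y": 2.9,"z": 0,"wx": 0,"wy": 0,"wz": 0},
    {"hand": 0.6,"x": -1.2,"y": 5.9,"z": 0,"wx": 0,"wy": 0,"wz": 0},
    {"hand": 0.6,"x": -1.5,"y": 7.8,"z": 0,"wx": 0,"wy": 0,"wz": 0},
    {"hand": 0.6,"x": -1.7,"y": 8.8,"z": 0,"wx": 0,"wy": 0,"wz": 0},
  ],
)

```text
time: 9.6
tcp_pos: [0.5729, -0.0686, 0.0006]
eef_rot: [-1.995, -2.422, 0.004]
ft_force: [-0.2, -1.4, -0.4]
finger_gap: 0.051
```

Call:
jog_arm(
  steps=[
    {"hand": 0.6,"x": -0.2,"y": 1,"z": 0,"wx": 0,"wy": 0,"wz": 0},
    {"hand": 0.6,"x": -0.4,"y": 2,"z": 0,"wx": 0,"wy": 0,"wz": 0},
  ],
)

```text
time: 9.85
tcp_pos: [0.5725, -0.0666, 0.0006]
eef_rot: [-1.995, -2.422, 0.004]
ft_force: [0.4, -1.3, -1.1]
finger_gap: 0.0511
```

Call:
jog_arm(
  steps=[
    {"hand": 0.6,"x": -0.2,"y": 1,"z": 0,"wx": 0,"wy": 0,"wz": 0},
    {"hand": 0.6,"x": -0.2,"y": 1,"z": 0,"wx": 0,"wy": 0,"wz": 0},
  ],
)

```text
time: 10.1
tcp_pos: [0.5723, -0.0654, 0.0006]
eef_rot: [-1.995, -2.422, 0.004]
ft_force: [0.1, -1.3, 0.4]
finger_gap: 0.051
```

Call:
jog_arm(
  steps=[
    {"hand": 0.6,"x": -0.2,"y": 1,"z": 0,"wx": 0,"wy": 0,"wz": 0},
    {"hand": 0.6,"x": -0.4,"y": 2,"z": 0,"wx": 0,"wy": 0,"wz": 0},
  ],
)

```text
time: 10.35
tcp_pos: [0.5722, -0.0651, 0.0007]
eef_rot: [-1.997, -2.422, 0.006]
ft_force: [1.7, -5.5, -0.5]
finger_gap: 0.0511
```

Call:
jog_arm(
  steps=[
    {"hand": 0.6,"x": -0.2,"y": 0.8,"z": 0,"wx": 0,"wy": 0,"wz": 0},
    {"hand": 0.6,"x": -0.3,"y": 1.5,"z": 0,"wx": 0,"wy": 0,"wz": 0},
  ],
)

```text
time: 10.6
tcp_pos: [0.5722, -0.0651, 0.0007]
eef_rot: [-1.999, -2.422, 0.008]
ft_force: [2.0, -6.9, -0.4]
finger_gap: 0.0518
```

```bash
python3 -c "
from h import *
im=ctrl.capture('top');cv2.imwrite('pics/top4c.png',cv2.resize(im[140:300,205:330],None,fx=6,fy=3.7,interpolation=cv2.INTER_CUBIC))"
```

```text
(no output)
```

View pics/top4c.png

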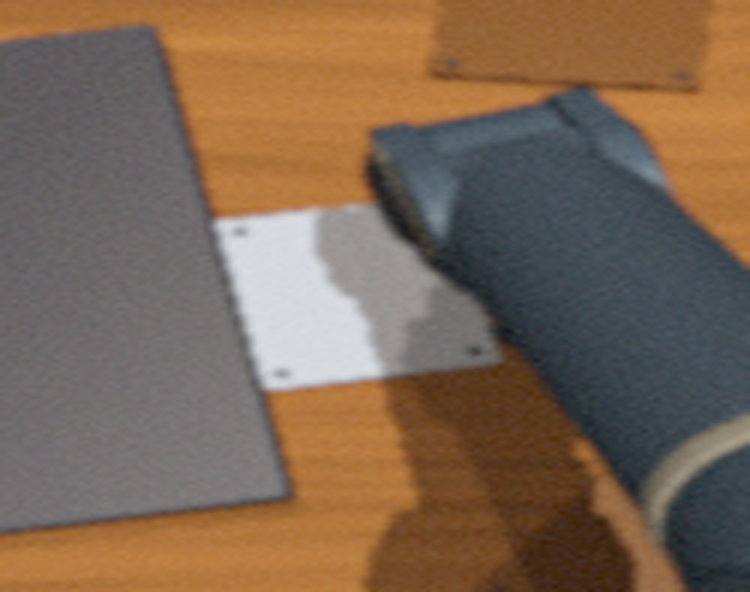

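Call:
jog_arm(
  steps=[
    {"hand": 0.6,"x": 0.3,"y": -1.5,"z": 0,"wx": 0,"wy": 0,"wz": 0},
    {"hand": 0.6,"x": 0.3,"y": -1.5,"z": -1.6,"wx": 0,"wy": 0,"wz": 0},
    {"hand": 0.6,"x": 0,"y": 0,"z": -1.6,"wx": 0,"wy": 0,"wz": 0},
    {"hand": 0.6,"x": -0.2,"y": 1,"z": -1.6,"wx": 0,"wy": 0,"wz": 0},
    {"hand": 0.6,"x": -0.4,"y": 2,"z": -1.6,"wx": 0,"wy": 0,"wz": 0},
  ],
)

```text
time: 11.28
tcp_pos: [0.5722, -0.0652, -0.0009]
eef_rot: [1.999, 2.422, -0.01]
ft_force: [2.1, -7.4, -2.1]
finger_gap: 0.051
```

```bash
python3 st.py; python3 - <<'E'
import numpy as np
c=1.5
for f in (2,4,6,8,10,13,16,20,24,28,32,36,40,45,50,60,70,80,85,88,90):
    a=np.radians(f); dy=-(10-c)*np.sin(a)+110*(1-np.cos(a)); dz=110*np.sin(a)-c*(1-np.cos(a))
    print(f,"n %.1f z %.1f"%(dy,dz),"xy %.1f %.1f"%(-.192*dy,.981*dy))
E
```

```text
11.275 [ 0.3409  0.645  -0.4058  1.9273  0.4104  0.6542 -0.1326] [ 0.5722 -0.0652 -0.0009] [ 1.9995  2.4219 -0.0102] [ 2.1076 -7.4063 -2.0907] 0.05104540750126291
[[-0.1894  0.9819 -0.0034]
 [ 0.9819  0.1893 -0.0056]
 [-0.0049 -0.0044 -1.    ]]
2 n -0.2 z 3.8 xy 0.0 -0.2
4 n -0.3 z 7.7 xy 0.1 -0.3
6 n -0.3 z 11.5 xy 0.1 -0.3
8 n -0.1 z 15.3 xy 0.0 -0.1
10 n 0.2 z 19.1 xy -0.0 0.2
13 n 0.9 z 24.7 xy -0.2 0.9
16 n 1.9 z 30.3 xy -0.4 1.9
20 n 3.7 z 37.5 xy -0.7 3.7
24 n 6.1 z 44.6 xy -1.2 5.9
28 n 8.9 z 51.5 xy -1.7 8.7
32 n 12.2 z 58.1 xy -2.3 12.0
36 n 16.0 z 64.4 xy -3.1 15.7
40 n 20.3 z 70.4 xy -3.9 19.9
45 n 26.2 z 77.3 xy -5.0 25.7
50 n 32.8 z 83.7 xy -6.3 32.2
60 n 47.6 z 94.5 xy -9.1 46.7
70 n 64.4 z 102.4 xy -12.4 63.2
80 n 82.5 z 107.1 xy -15.8 81.0
85 n 91.9 z 108.2 xy -17.7 90.2
88 n 97.7 z 108.5 xy -18.8 95.8
90 n 101.5 z 108.5 xy -19.5 99.6
```

Call:
jog_arm(
  steps=[
    {"hand": 0.6,"x": -0.5,"y": 2.5,"z": 0,"wx": 0,"wy": 0,"wz": 0},
    {"hand": 0.6,"x": -0.5,"y": 2.4,"z": 2,"wx": 0,"wy": 0,"wz": 0},
    {"hand": 0.6,"x": -0.5,"y": 2.3,"z": 4,"wx": 0,"wy": 0,"wz": 0},
    {"hand": 0.6,"x": -0.5,"y": 2.2,"z": 6,"wx": 0,"wy": 0,"wz": 0},
    {"hand": 0.6,"x": -0.5,"y": 2.2,"z": 8,"wx": 0,"wy": 0,"wz": 0},
  ],
)

```text
time: 11.9
tcp_pos: [0.5721, -0.0651, 0.0072]
eef_rot: [1.999, 2.419, -0.012]
ft_force: [1.6, -6.4, -0.8]
finger_gap: 0.0515
```

```bash
python3 -c "
from h import *
im=ctrl.capture('scene');cv2.imwrite('pics/s5.png',cv2.resize(im[150:300,190:340],None,fx=4,fy=4,interpolation=cv2.INTER_CUBIC))
cv2.imwrite('pics/w5.png',ctrl.capture('wrist'))"
```

```text
(no output)
```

View pics/s5.png

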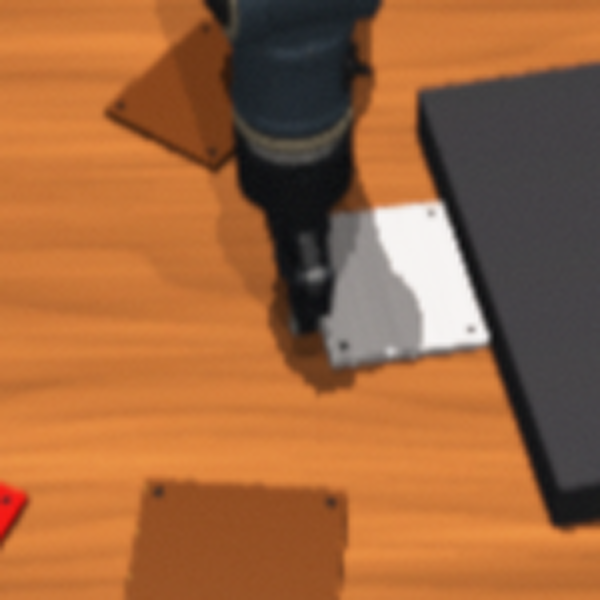

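View pics/w5.png

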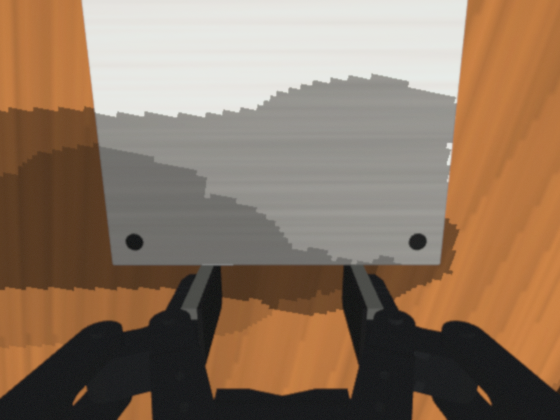

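Call:
jog_arm(
  steps=[
    {"hand": 0.6,"x": -0.5,"y": 2.6,"z": 2,"wx": 0,"wy": 0,"wz": 0},
    {"hand": 0.6,"x": -0.5,"y": 2.7,"z": 4.5,"wx": 0,"wy": 0,"wz": 0},
    {"hand": 0.6,"x": -0.5,"y": 2.9,"z": 7.2,"wx": 0,"wy": 0,"wz": 0},
    {"hand": 0.6,"x": -0.6,"y": 3.2,"z": 11,"wx": 0,"wy": 0,"wz": 0},
    {"hand": 0.7,"x": -0.7,"y": 3.7,"z": 14,"wx": 0,"wy": 0,"wz": 0},
  ],
)

```text
time: 12.62
tcp_pos: [0.5724, -0.0632, 0.0218]
eef_rot: [1.999, 2.416, -0.013]
ft_force: [2.5, -5.4, -0.4]
finger_gap: 0.0598
```

```bash
cat > look.py <<'E'
from h import *
import sys
k=sys.argv[1]
a=ctrl.capture('scene');b=ctrl.capture('wrist')
a=cv2.resize(a[150:290,200:340],(420,420),interpolation=cv2.INTER_CUBIC)
cv2.imwrite(f'pics/l{k}.png',cv2.resize(np.hstack([a,b]),(784,336)))
E
python3 look.py 6
```

```text
(no output)
```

View pics/l6.png

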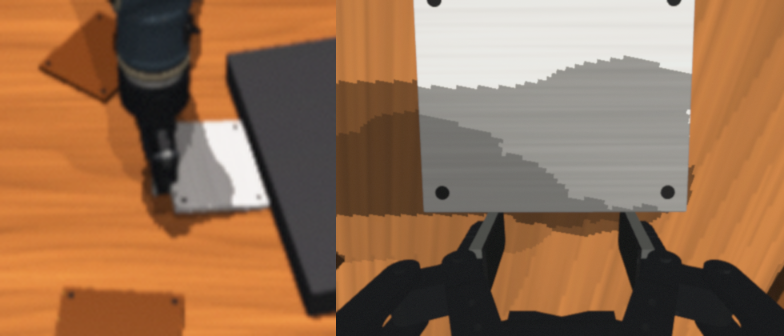

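Call:
jog_arm(
  steps=[
    {"hand": 0.7,"x": -0.6,"y": 3.0,"z": 3.5,"wx": 0,"wy": 0,"wz": 0},
    {"hand": 0.7,"x": -0.7,"y": 3.6,"z": 7.1,"wx": 0,"wy": 0,"wz": 0},
    {"hand": 0.7,"x": -0.9,"y": 4.4,"z": 10.7,"wx": 0,"wy": 0,"wz": 0},
    {"hand": 0.7,"x": -1.1,"y": 5.4,"z": 14.2,"wx": 0,"wy": 0,"wz": 0},
    {"hand": 0.7,"x": -1.3,"y": 6.6,"z": 17.7,"wx": 0,"wy": 0,"wz": 0},
    {"hand": 0.7,"x": -1.5,"y": 7.7,"z": 21.2,"wx": 0,"wy": 0,"wz": 0},
  ],
)

```text
time: 13.48
tcp_pos: [0.5713, -0.0566, 0.0435]
eef_rot: [1.998, 2.414, -0.014]
ft_force: [2.0, -4.8, 1.1]
finger_gap: 0.0598
```

```bash
python3 look.py 7
```

```text
(no output)
```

View pics/l7.png

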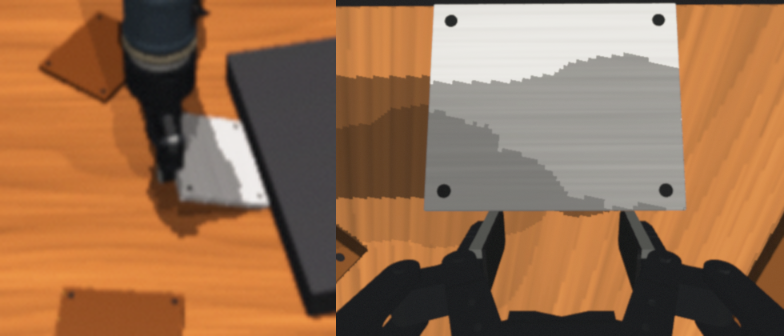

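Call:
jog_arm(
  steps=[
    {"hand": 0.7,"x": -0.7,"y": 3.5,"z": 3.1,"wx": 0,"wy": 0,"wz": 0},
    {"hand": 0.7,"x": -1.0,"y": 5.0,"z": 6.4,"wx": 0,"wy": 0,"wz": 0},
    {"hand": 0.7,"x": -1.3,"y": 6.6,"z": 9.6,"wx": 0,"wy": 0,"wz": 0},
    {"hand": 0.7,"x": -1.6,"y": 8.1,"z": 12.8,"wx": 0,"wy": 0,"wz": 0},
    {"hand": 0.7,"x": -2.0,"y": 10.0,"z": 15.9,"wx": 0,"wy": 0,"wz": 0},
  ],
)

```text
time: 14.2
tcp_pos: [0.5695, -0.0475, 0.0601]
eef_rot: [1.997, 2.413, -0.015]
ft_force: [1.3, -5.1, 2.5]
finger_gap: 0.0597
```

```bash
python3 look.py 8
```

```text
(no output)
```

View pics/l8.png

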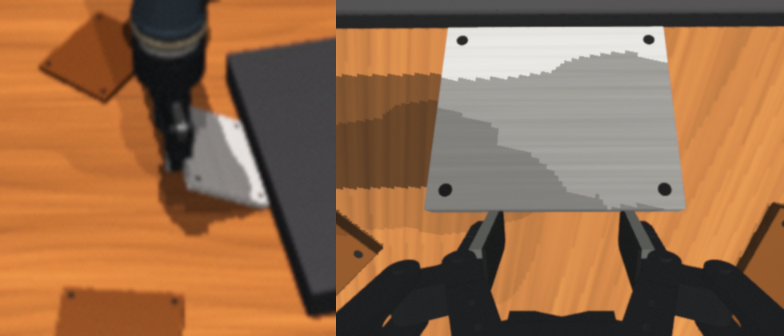

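Call:
jog_arm(
  steps=[
    {"hand": 0.7,"x": -0.8,"y": 4.2,"z": 2.1,"wx": 0,"wy": 0,"wz": 0},
    {"hand": 0.7,"x": -1.2,"y": 6.4,"z": 4.9,"wx": 0,"wy": 0,"wz": 0},
    {"hand": 0.7,"x": -1.7,"y": 8.6,"z": 7.6,"wx": 0,"wy": 0,"wz": 0},
    {"hand": 0.7,"x": -2.2,"y": 11,"z": 10.3,"wx": 0,"wy": 0,"wz": 0},
    {"hand": 0.7,"x": -2.6,"y": 13.5,"z": 12.8,"wx": 0,"wy": 0,"wz": 0},
  ],
)

```text
time: 14.92
tcp_pos: [0.5674, -0.0361, 0.074]
eef_rot: [1.996, 2.41, -0.018]
ft_force: [0.0, -6.9, 5.8]
finger_gap: 0.0596
```

```bash
python3 look.py 9
```

```text
(no output)
```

View pics/l9.png

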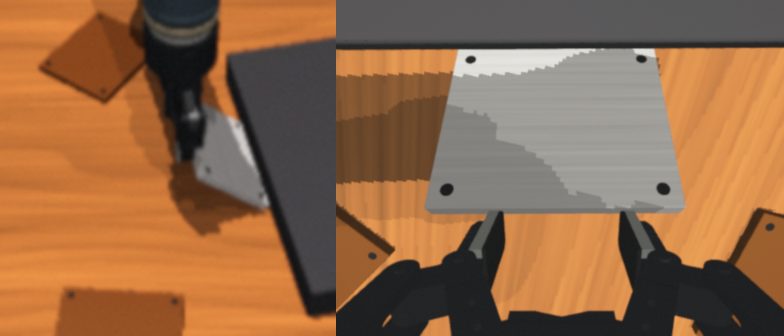

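Call:
jog_arm(
  steps=[
    {"hand": 0.7,"x": -0.8,"y": 3.9,"z": 1.1,"wx": 0,"wy": 0,"wz": 0},
    {"hand": 0.7,"x": -1.2,"y": 6.4,"z": 3.2,"wx": 0,"wy": 0,"wz": 0},
    {"hand": 0.7,"x": -1.8,"y": 9.1,"z": 5.4,"wx": 0,"wy": 0,"wz": 0},
    {"hand": 0.7,"x": -2.3,"y": 12,"z": 7.6,"wx": 0,"wy": 0,"wz": 0},
    {"hand": 0.7,"x": -2.9,"y": 14.9,"z": 9.6,"wx": 0,"wy": 0,"wz": 0},
    {"hand": 0.7,"x": -3.5,"y": 18,"z": 11.6,"wx": 0,"wy": 0,"wz": 0},
  ],
)

```text
time: 15.78
tcp_pos: [0.5647, -0.0202, 0.0873]
eef_rot: [1.994, 2.407, -0.021]
ft_force: [-0.4, -8.8, 9.6]
finger_gap: 0.0596
```

```bash
python3 look.py 10
```

```text
(no output)
```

View pics/l10.png

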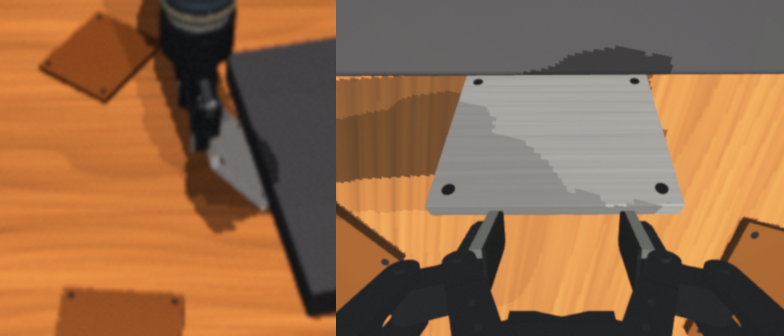

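Call:
jog_arm(
  steps=[
    {"hand": 0.7,"x": -0.8,"y": 4.0,"z": 0.8,"wx": 0,"wy": 0,"wz": 0},
    {"hand": 0.7,"x": -1.4,"y": 7.3,"z": 2.6,"wx": 0,"wy": 0,"wz": 0},
    {"hand": 0.7,"x": -2.0,"y": 10.4,"z": 4.1,"wx": 0,"wy": 0,"wz": 0},
    {"hand": 0.7,"x": -2.7,"y": 13.7,"z": 5.6,"wx": 0,"wy": 0,"wz": 0},
    {"hand": 0.7,"x": -3.3,"y": 17,"z": 6.9,"wx": 0,"wy": 0,"wz": 0},
  ],
)

```text
time: 16.5
tcp_pos: [0.5619, -0.0043, 0.0962]
eef_rot: [1.992, 2.405, -0.024]
ft_force: [-1.4, -5.9, 12.1]
finger_gap: 0.0596
```

```bash
python3 look.py 11
```

```text
(no output)
```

View pics/l11.png

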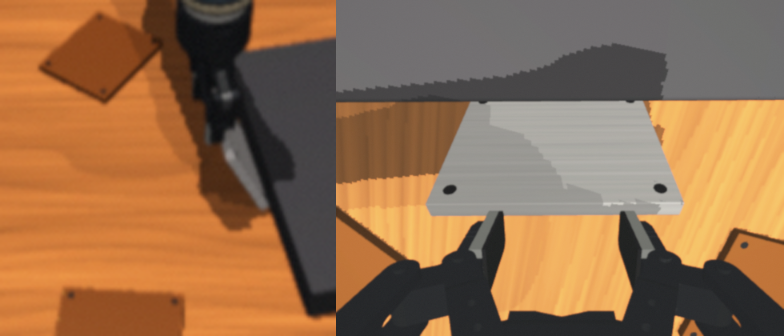

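Call:
jog_arm(
  steps=[
    {"hand": 0.7,"x": -0.8,"y": 4.0,"z": 0.2,"wx": 0,"wy": 0,"wz": 0},
    {"hand": 0.7,"x": -1.4,"y": 7.1,"z": 1.2,"wx": 0,"wy": 0,"wz": 0},
    {"hand": 0.7,"x": -1.9,"y": 9.8,"z": 1.9,"wx": 0,"wy": 0,"wz": 0},
    {"hand": 0.7,"x": -2.4,"y": 12.5,"z": 2.6,"wx": 0,"wy": 0,"wz": 0},
    {"hand": 0.7,"x": -3.0,"y": 15.1,"z": 3.2,"wx": 0,"wy": 0,"wz": 0},
  ],
)

```text
time: 17.23
tcp_pos: [0.5592, 0.0109, 0.1015]
eef_rot: [1.991, 2.404, -0.024]
ft_force: [-1.6, -5.0, 12.1]
finger_gap: 0.0597
```

```bash
python3 look.py 12
```

```text
(no output)
```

View pics/l12.png

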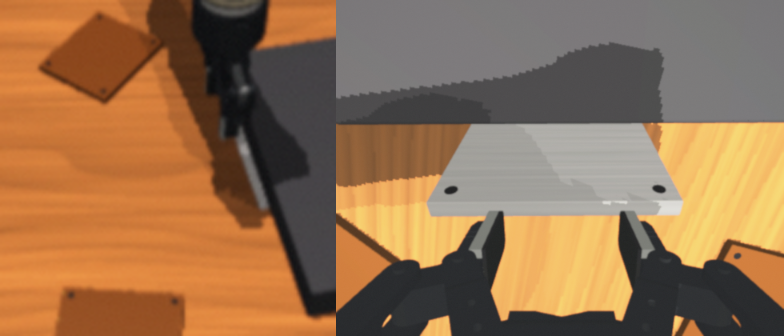

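Call:
jog_arm(
  steps=[
    {"hand": 0.7,"x": -0.7,"y": 3.5,"z": 0.2,"wx": 0,"wy": 0,"wz": 0},
    {"hand": 0.7,"x": -1.2,"y": 6.4,"z": 0.7,"wx": 0,"wy": 0,"wz": 0},
    {"hand": 0.7,"x": -1.8,"y": 9.3,"z": 1.2,"wx": 0,"wy": 0,"wz": 0},
    {"hand": 0.7,"x": -2.4,"y": 12.2,"z": 1.6,"wx": 0,"wy": 0,"wz": 0},
  ],
)

```text
time: 17.82
tcp_pos: [0.5565, 0.0248, 0.1043]
eef_rot: [1.99, 2.406, -0.023]
ft_force: [-1.9, -1.7, 8.2]
finger_gap: 0.0597
```

```bash
python3 look.py 13
```

```text
(no output)
```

View pics/l13.png

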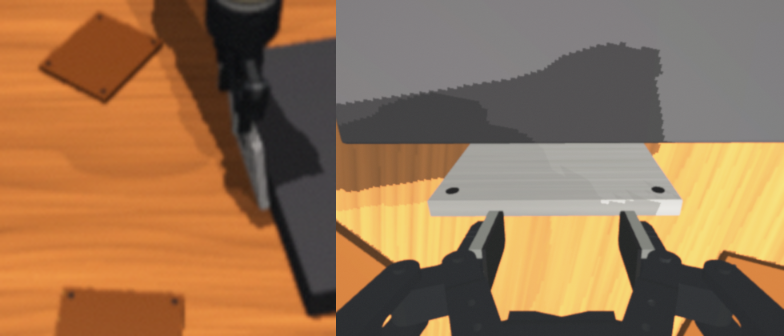

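Call:
jog_arm(
  steps=[
    {"hand": 0.7,"x": -0.6,"y": 2.5,"z": 0,"wx": 0,"wy": 0,"wz": 0},
    {"hand": 0.7,"x": -0.9,"y": 4.5,"z": 0.1,"wx": 0,"wy": 0,"wz": 0},
    {"hand": 0.7,"x": -1.2,"y": 6.0,"z": 0.2,"wx": 0,"wy": 0,"wz": 0},
  ],
)

```text
time: 18.3
tcp_pos: [0.555, 0.0324, 0.105]
eef_rot: [1.989, 2.408, -0.022]
ft_force: [-1.7, -0.8, 6.6]
finger_gap: 0.0594
```

Call:
jog_arm(
  steps=[
    {"hand": 0.7,"x": -0.4,"y": 2.0,"z": -0.2,"wx": 0,"wy": 0,"wz": 0},
    {"hand": 0.7,"x": -0.7,"y": 3.5,"z": -0.2,"wx": 0,"wy": 0,"wz": 0},
  ],
)

```text
time: 18.55
tcp_pos: [0.5541, 0.0371, 0.1051]
eef_rot: [1.988, 2.409, -0.021]
ft_force: [-2.2, 0.2, 6.4]
finger_gap: 0.0601
```

```bash
python3 look.py 14
```

View pics/l14.png

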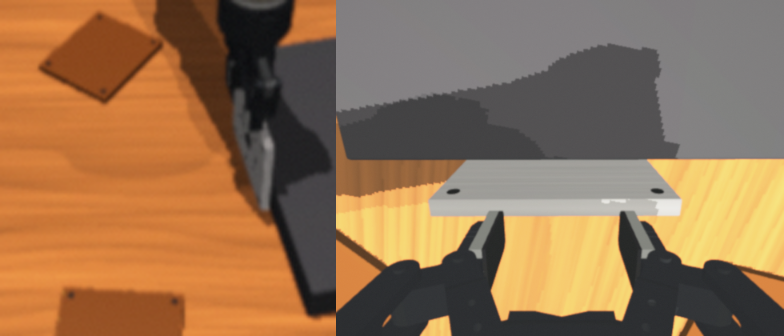

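```bash
cat >> h.py <<'E'
from scipy.spatial.transform import Rotation as R
N=np.array([-.192,.981,0]);U=np.array([.981,.192,0])
W0=np.array([.5722,-.0652,0])+.121*N   # wall reference point from contact
def wray(uv,z,s=None):
    s=s or ctrl.sense();c=ctrl.get_calibration("wrist");T=c["T_tool_cam"]
    Rm=R.from_rotvec(s["eef_rot"]).as_matrix()
    o=Rm@T[:3,3]+s["tcp_pos"];d=Rm@T[:3,:3]@np.linalg.inv(c["K"])@np.array([uv[0],uv[1],1.])
    return o+d*(z-o[2])/d[2]
def gr(p): p=np.asarray(p)-W0; return np.array([p@U,p@N,p[2] if len(p)>2 else 0])
E
python3 - <<'E'
from h import *
k=1/.8
for (x,y),z in (((555-336,198),.11),((555-336,214),.11),((555-336,159),.05)):
    print(gr(wray((x*k,y*k),z))+[0,0,0])
E
```

```text
[-0.0003  0.0002  0.11  ]
[-0.0004 -0.0088  0.11  ]
[-0.0014  0.002   0.05  ]
```

Call:
jog_arm(
  steps=[
    {"hand": 0.7,"x": 0,"y": 0,"z": 1.5,"wx": 0,"wy": 0,"wz": 0},
    {"hand": 0.7,"x": 0,"y": 0,"z": 4,"wx": 0,"wy": 0,"wz": 0},
    {"hand": 0.7,"x": 0,"y": 0,"z": 10,"wx": 0,"wy": 0,"wz": 0},
    {"hand": 0.7,"x": 0,"y": 0,"z": 35,"wx": 0,"wy": 0,"wz": 0},
    {"hand": 0.7,"x": 0,"y": 0,"z": 80,"wx": 0,"wy": 0,"wz": 0},
    {"hand": 0.7,"x": 0,"y": 0,"z": 80,"wx": 0,"wy": 0,"wz": 0},
  ],
)

```text
time: 19.4
tcp_pos: [0.5564, 0.0378, 0.1888]
eef_rot: [1.985, 2.405, -0.013]
ft_force: [-0.4, -0.4, -0.5]
finger_gap: 0.0599
```

```bash
python3 look.py 15; python3 -c "
from h import *
s=ctrl.sense();print(gr(s['tcp_pos']),s['joint_pos'],s['ft_force'])
t=W0-.003*U-.005*N;print(1000*(t-s['tcp_pos']))
r=R.from_rotvec(s['eef_rot']).as_matrix();print(r)
T=np.array([-U,N,[0,0,-1]]).T
print(np.degrees(R.from_matrix(T@r.T).as_rotvec()))
"
```

```text
[ 0.0017 -0.0172  0.1854] [ 0.2643  0.3689 -0.5293  1.8523  0.2485  0.981  -0.1847] [ 0.2992  0.3954 -1.0222]
[  -6.9755   11.0307 -185.3541]
[[-0.1894  0.9819  0.006 ]
 [ 0.9816  0.1895 -0.022 ]
 [-0.0227  0.0017 -0.9997]]
[ 0.7212  1.2601 90.1484]
```

View pics/l15.png

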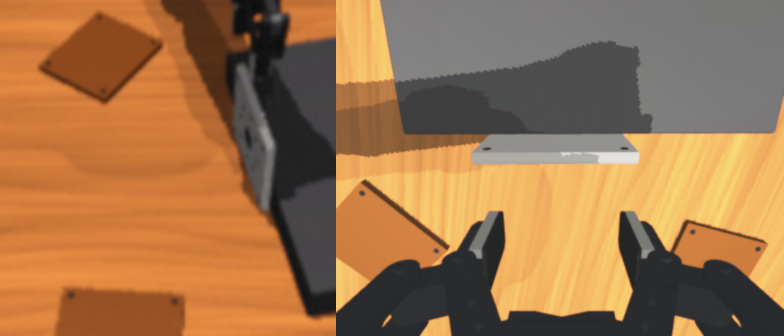

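Call:
jog_arm(
  steps=[
    {"hand": 0.8,"x": 0,"y": 1,"z": 0,"wx": 0.1,"wy": 0.1,"wz": 10},
    {"hand": 0.8,"x": 0,"y": 2,"z": 0,"wx": 0.2,"wy": 0.3,"wz": 20},
    {"hand": 0.8,"x": -1,"y": 4,"z": 0,"wx": 0.2,"wy": 0.4,"wz": 30},
    {"hand": 0.8,"x": -2,"y": 5,"z": 0,"wx": 0.3,"wy": 0.6,"wz": 40},
    {"hand": 0.8,"x": -3,"y": 6,"z": 0,"wx": 0.4,"wy": 0.7,"wz": 50},
    {"hand": 0.8,"x": -4,"y": 7,"z": 0,"wx": 0.5,"wy": 0.8,"wz": 60},
    {"hand": 0.8,"x": -5,"y": 8,"z": 0,"wx": 0.5,"wy": 1.0,"wz": 70},
    {"hand": 0.8,"x": -5,"y": 10,"z": 0,"wx": 0.6,"wy": 1.1,"wz": 80},
    {"hand": 0.8,"x": -5,"y": 11,"z": 0,"wx": 0.7,"wy": 1.3,"wz": 90.2},
    {"hand": 0.8,"x": -5,"y": 11,"z": 0,"wx": 0.7,"wy": 1.3,"wz": 90.2},
    {"hand": 0.8,"x": -5,"y": 11,"z": 0,"wx": 0.7,"wy": 1.3,"wz": 90.2},
  ],
)

```text
time: 20.88
tcp_pos: [0.5485, 0.0478, 0.1846]
eef_rot: [0.3, -3.125, 0.001]
ft_force: [0.3, -0.5, 0.2]
finger_gap: 0.0684
```

```bash
python3 look.py 16; python3 -c "
from h import *
s=ctrl.sense();print(gr(s['tcp_pos']),s['joint_pos'],s['ft_force'])
t=W0-.001*U-.005*N;print(1000*(t-s['tcp_pos']))
r=R.from_rotvec(s['eef_rot']).as_matrix()
T=np.array([-U,N,[0,0,-1]]).T
print(np.degrees(R.from_matrix(T@r.T).as_rotvec()))
"
```

```text
[-0.0013 -0.0055  0.185 ] [ 0.5138  0.4564 -0.8862  1.8456  0.4092  1.0347  1.226 ] [0.2465 0.1619 0.1998]
[   0.1963    0.5461 -185.0282]
[ 0.0544 -0.0431  0.0388]
```

View pics/l16.png

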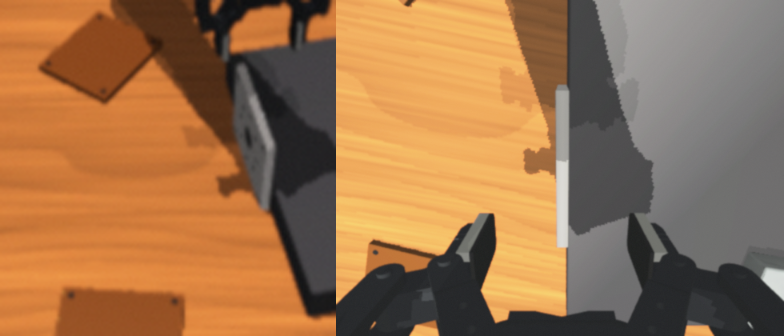

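Call:
jog_arm(
  steps=[
    {"hand": 0.8,"x": 0,"y": 0.5,"z": -30,"wx": 0,"wy": 0,"wz": 0},
    {"hand": 0.8,"x": 0,"y": 0.5,"z": -60,"wx": 0,"wy": 0,"wz": 0},
    {"hand": 0.8,"x": 0,"y": 0.5,"z": -85,"wx": 0,"wy": 0,"wz": 0},
    {"hand": 0.8,"x": 0,"y": 0.5,"z": -98,"wx": 0,"wy": 0,"wz": 0},
    {"hand": 0.8,"x": 0,"y": 0.5,"z": -100,"wx": 0,"wy": 0,"wz": 0},
    {"hand": 0.8,"x": 0,"y": 0.5,"z": -100,"wx": 0,"wy": 0,"wz": 0},
  ],
)

```text
time: 21.72
tcp_pos: [0.5493, 0.0486, 0.0858]
eef_rot: [-0.302, 3.127, -0.001]
ft_force: [0.0, -0.6, -0.0]
finger_gap: 0.0683
```

```bash
python3 look.py 17; python3 -c "
from h import *
s=ctrl.sense();print(gr(s['tcp_pos']),s['ft_force'])
"
```

```text
[-0.0005 -0.005   0.086 ] [ 0.0311 -0.3209  0.0523]
```

View pics/l17.png

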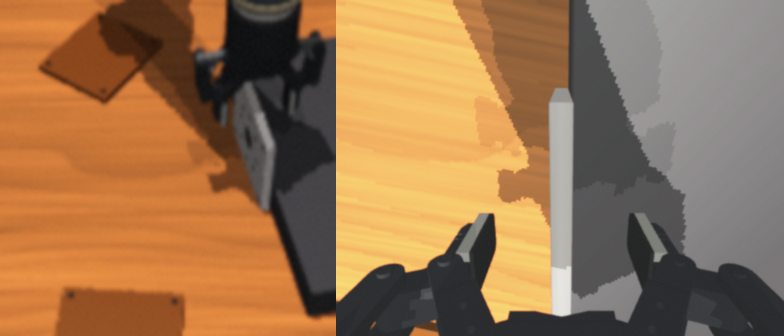

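Call:
jog_arm(
  steps=[
    {"hand": 0.6,"x": 0,"y": 0,"z": 0,"wx": 0,"wy": 0,"wz": 0},
    {"hand": 0.4,"x": 0,"y": 0,"z": 0,"wx": 0,"wy": 0,"wz": 0},
    {"hand": 0.25,"x": 0,"y": 0,"z": 0,"wx": 0,"wy": 0,"wz": 0},
    {"hand": 0.18,"x": 0,"y": 0,"z": 0,"wx": 0,"wy": 0,"wz": 0},
    {"hand": 0.14,"x": 0,"y": 0,"z": 0,"wx": 0,"wy": 0,"wz": 0},
    {"hand": 0.1,"x": 0,"y": 0,"z": 0,"wx": 0,"wy": 0,"wz": 0},
    {"hand": 0,"x": 0,"y": 0,"z": 0,"wx": 0,"wy": 0,"wz": 0},
    {"hand": 0,"x": 0,"y": 0,"z": 0,"wx": 0,"wy": 0,"wz": 0},
    {"hand": 0,"x": 0,"y": 0,"z": 0,"wx": 0,"wy": 0,"wz": 0},
  ],
  force=50,
)

```text
time: 22.95
tcp_pos: [0.5495, 0.0485, 0.0861]
eef_rot: [-0.302, 3.126, -0.002]
ft_force: [-0.5, -0.8, 2.0]
finger_gap: 0.0093
```

```bash
python3 look.py 18; python3 -c "
from h import *
s=ctrl.sense();print(gr(s['tcp_pos']),s['ft_force'],s['joint_pos'])
"
```

```text
[-0.0004 -0.005   0.0861] [-0.3371 -0.4663  1.7331] [ 0.4333  0.5759 -0.7962  1.9312  0.5411  0.86    1.1145]
```

View pics/l18.png

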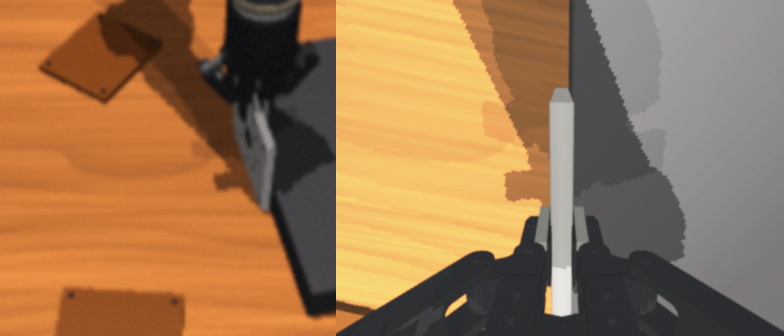

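Call:
jog_arm(
  steps=[
    {"hand": 0,"x": 0.2,"y": -1,"z": 2,"wx": 0,"wy": 0,"wz": 0},
    {"hand": 0,"x": 0.4,"y": -2,"z": 6,"wx": 0,"wy": 0,"wz": 0},
    {"hand": 0,"x": 0.6,"y": -3,"z": 14,"wx": 0,"wy": 0,"wz": 0},
    {"hand": 0,"x": 1,"y": -5,"z": 30,"wx": 0,"wy": 0,"wz": 0},
    {"hand": 0,"x": 1,"y": -5,"z": 55,"wx": 0,"wy": 0,"wz": 0},
    {"hand": 0,"x": 1,"y": -5,"z": 80,"wx": 0,"wy": 0,"wz": 0},
    {"hand": 0,"x": 1,"y": -5,"z": 105,"wx": 0,"wy": 0,"wz": 0},
    {"hand": 0,"x": 1,"y": -5,"z": 130,"wx": 0,"wy": 0,"wz": 0},
    {"hand": 0,"x": 1,"y": -5,"z": 130,"wx": 0,"wy": 0,"wz": 0},
  ],
)

```text
time: 24.18
tcp_pos: [0.5518, 0.0441, 0.2187]
eef_rot: [-0.301, 3.121, -0.002]
ft_force: [0.0, -0.5, -3.2]
finger_gap: 0.0092
```

```bash
python3 look.py 19; python3 -c "
from h import *
s=ctrl.sense();print(s['time'],gr(s['tcp_pos']),s['ft_force'],s['joint_pos'],s['finger_gap'])
"
```

```text
24.275 [-0.0008 -0.0103  0.2159] [ 0.5597  0.9622 -2.3364] [ 0.5426  0.4243 -0.9079  1.8103  0.3766  1.09    1.2626] 0.008890528546336117
```

View pics/l19.png

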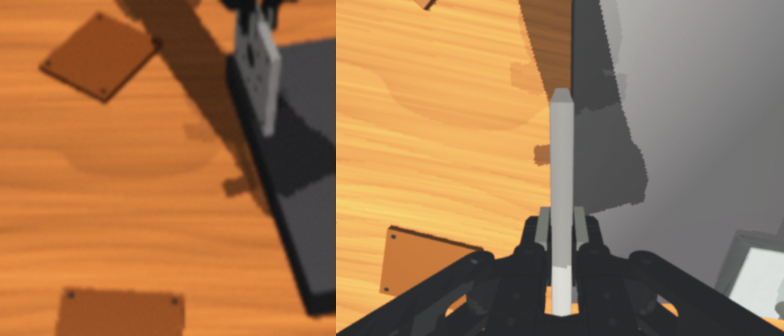

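Call:
jog_arm(
  steps=[
    {"hand": 0,"x": 0,"y": 0,"z": 2,"wx": 0,"wy": 0,"wz": -8},
    {"hand": 0,"x": 0,"y": 0,"z": 4,"wx": 0,"wy": 0,"wz": -18},
    {"hand": 0,"x": 0,"y": 0,"z": 4,"wx": 0,"wy": 0,"wz": -28},
    {"hand": 0,"x": 0,"y": 0,"z": 4,"wx": 0,"wy": 0,"wz": -38},
    {"hand": 0,"x": 0,"y": 0,"z": 4,"wx": 0,"wy": 0,"wz": -48},
    {"hand": 0,"x": 0,"y": 0,"z": 4,"wx": 0,"wy": 0,"wz": -58},
    {"hand": 0,"x": 0,"y": 0,"z": 4,"wx": 0,"wy": 0,"wz": -68},
    {"hand": 0,"x": 0,"y": 0,"z": 4,"wx": 0,"wy": 0,"wz": -78},
    {"hand": 0,"x": 0,"y": 0,"z": 4,"wx": 0,"wy": 0,"wz": -88},
    {"hand": 0,"x": 0,"y": 0,"z": 4,"wx": 0,"wy": 0,"wz": -98},
    {"hand": 0,"x": 0,"y": 0,"z": 4,"wx": 0,"wy": 0,"wz": -108},
    {"hand": 0,"x": 0,"y": 0,"z": 4,"wx": 0,"wy": 0,"wz": -118},
    {"hand": 0,"x": 0,"y": 0,"z": 4,"wx": 0,"wy": 0,"wz": -128},
    {"hand": 0,"x": 0,"y": 0,"z": 4,"wx": 0,"wy": 0,"wz": -136},
    {"hand": 0,"x": 0,"y": 0,"z": 4,"wx": 0,"wy": 0,"wz": -140},
  ],
)

```text
time: 26.15
tcp_pos: [0.5491, 0.0432, 0.2183]
eef_rot: [-2.835, -1.349, 0.007]
ft_force: [-0.9, -0.2, -3.2]
finger_gap: 0.009
```

```bash
cat > plan.py <<'E'
from h import *
s=ctrl.sense();print(s['time'],gr(s['tcp_pos']),s['ft_force'],s['joint_pos'],s['finger_gap'])
r=R.from_rotvec(s['eef_rot']).as_matrix()
T=np.array([U,-N,[0,0,-1]]).T
def to(tilt,u,n,z):
    t=W0+u*U+n*N; t[2]=z
    Q=R.from_rotvec(np.radians(tilt)*U).as_matrix()@T
    return (1000*(t-s['tcp_pos'])).round(1),np.degrees(R.from_matrix(Q@r.T).as_rotvec()).round(1)
if __name__=="__main__":
    import sys
    for a in sys.argv[1:]: print(a,*to(*eval(a)))
E
python3 plan.py "(0,0,-.01,.22)" "(60,0,0,.22)"
```

```text
26.15 [-0.0019 -0.0101  0.2183] [-0.9036 -0.2267 -3.1975] [ 0.1719  0.3112 -0.4039  1.8253  0.1388  1.0377 -0.9687] 0.009018082591514992
(0,0,-.01,.22) [1.8 0.5 1.7] [ -0.1  -0.3 -39.8]
(60,0,0,.22) [-0.1 10.3  1.7] [ 52.3  31.2 -36.2]
```

Call:
jog_arm(
  steps=[
    {"hand": 0,"x": 0.5,"y": 0,"z": 0,"wx": 0,"wy": 0,"wz": -10},
    {"hand": 0,"x": 1,"y": 0,"z": 1,"wx": 0,"wy": -0.1,"wz": -20},
    {"hand": 0,"x": 1.5,"y": 0,"z": 1,"wx": -0.1,"wy": -0.2,"wz": -30},
    {"hand": 0,"x": 1.8,"y": 0,"z": 1,"wx": -0.1,"wy": -0.3,"wz": -39.8},
    {"hand": 0,"x": 1.8,"y": 0,"z": 1,"wx": -0.1,"wy": -0.3,"wz": -39.8},
  ],
)

```text
time: 26.78
tcp_pos: [0.55, 0.0433, 0.2179]
eef_rot: [3.126, 0.307, -0.003]
ft_force: [0.2, -0.1, -2.7]
finger_gap: 0.0089
```

```bash
python3 plan.py "(0,0,-.01,.22)" "(10,0,-.01,.22)" "(20,0,-.005,.21)" "(30,0,-.005,.2)" "(40,0,-.00,.185)" "(50,0,0,.17)" "(60,0,0,.15)"
```

```text
26.775 [-0.001  -0.0102  0.2179] [ 0.2114 -0.11   -2.691 ] [ 0.0716  0.2981 -0.2791  1.8312  0.0949  1.0274 -1.62  ] 0.008903832688496508
(0,0,-.01,.22) [0.9 0.4 2.1] [ 0.  -0.1 -0.2]
(10,0,-.01,.22) [0.9 0.4 2.1] [ 9.8  1.8 -0.2]
(20,0,-.005,.21) [-0.1  5.3 -7.9] [19.7  3.7 -0.2]
(30,0,-.005,.2) [ -0.1   5.3 -17.9] [29.5  5.7 -0.2]
(40,0,-.00,.185) [ -1.   10.2 -32.9] [39.3  7.6 -0.2]
(50,0,0,.17) [ -1.   10.2 -47.9] [49.1  9.6 -0.2]
(60,0,0,.15) [ -1.   10.2 -67.9] [58.9 11.5 -0.2]
```

Call:
jog_arm(
  steps=[
    {"hand": 0,"x": 0.5,"y": 0.4,"z": 2,"wx": 7,"wy": 1.3,"wz": -0.2},
    {"hand": 0,"x": 0.5,"y": 2,"z": 0,"wx": 15,"wy": 2.8,"wz": -0.2},
    {"hand": 0,"x": 0,"y": 4,"z": -8,"wx": 23,"wy": 4.4,"wz": -0.2},
    {"hand": 0,"x": 0,"y": 5,"z": -16,"wx": 31,"wy": 6,"wz": -0.2},
    {"hand": 0,"x": -1,"y": 8,"z": -28,"wx": 39.3,"wy": 7.6,"wz": -0.2},
    {"hand": 0,"x": -1,"y": 10,"z": -40,"wx": 47,"wy": 9.2,"wz": -0.2},
    {"hand": 0,"x": -1,"y": 10,"z": -55,"wx": 54,"wy": 10.5,"wz": -0.2},
    {"hand": 0,"x": -1,"y": 10,"z": -68,"wx": 58.9,"wy": 11.5,"wz": -0.2},
    {"hand": 0,"x": -1,"y": 10,"z": -68,"wx": 58.9,"wy": 11.5,"wz": -0.2},
  ],
)

```text
time: 27.9
tcp_pos: [0.5483, 0.0511, 0.1465]
eef_rot: [-2.087, -0.199, 0.119]
ft_force: [0.0, -0.1, -2.8]
finger_gap: 0.0089
```

```bash
python3 look.py 20;python3 plan.py "(60,0,0,.15)" "(60,0,0,.105)" "(70,0,-.005,.105)"
```

```text
28.0 [ 0.0002 -0.0002  0.1501] [ 0.9885 -0.1142 -2.3873] [ 0.6038  0.7294 -0.4805  1.7815 -0.6815  1.2376 -0.7979] 0.009039983771626924
(60,0,0,.15) [-0.3  0.2 -0.1] [ 0.   0.1 -0.1]
(60,0,0,.105) [ -0.3   0.2 -45.1] [ 0.   0.1 -0.1]
(70,0,-.005,.105) [  0.7  -4.7 -45.1] [ 9.8  2.  -0. ]
```

View pics/l20.png

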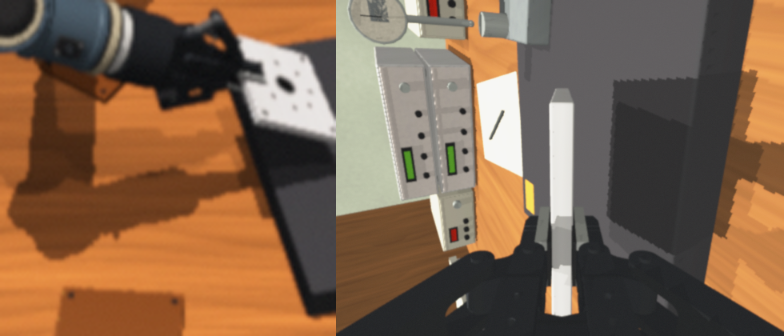

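Call:
jog_arm(
  steps=[
    {"hand": 0,"x": 0,"y": -1,"z": -12,"wx": 2.5,"wy": 0.5,"wz": 0},
    {"hand": 0,"x": 0.3,"y": -2,"z": -24,"wx": 5,"wy": 1,"wz": 0},
    {"hand": 0,"x": 0.5,"y": -3,"z": -35,"wx": 7.5,"wy": 1.5,"wz": 0},
    {"hand": 0,"x": 0.7,"y": -4.7,"z": -45,"wx": 9.8,"wy": 2,"wz": 0},
    {"hand": 0,"x": 0.7,"y": -4.7,"z": -45,"wx": 9.8,"wy": 2,"wz": 0},
  ],
)

```text
time: 28.62
tcp_pos: [0.5503, 0.0485, 0.1051]
eef_rot: [-1.916, -0.188, 0.129]
ft_force: [0.3, -1.1, -2.7]
finger_gap: 0.0088
```

```bash
python3 look.py 21;python3 plan.py "(70,0,-.005,.086)" "(75,0,-.009,.085)"
```

```text
28.725 [ 0.0007 -0.0045  0.1065] [ 0.0297 -0.3434 -2.7179] [ 0.6469  0.894  -0.4992  1.7513 -0.7178  1.2816 -0.698 ] 0.009133624238442899
(70,0,-.005,.086) [ -0.6  -0.6 -20.5] [ 0.1  0.2 -0.1]
(75,0,-.009,.085) [  0.1  -4.6 -21.5] [ 5.   1.2 -0.1]
```

View pics/l21.png

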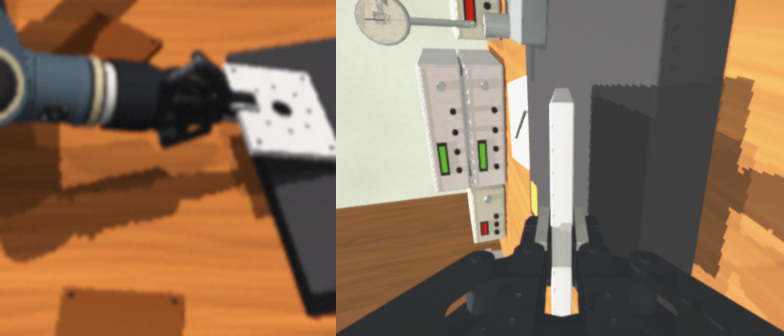

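Call:
jog_arm(
  steps=[
    {"hand": 0,"x": 0,"y": -0.3,"z": -6,"wx": 0,"wy": 0,"wz": 0},
    {"hand": 0,"x": -0.3,"y": -0.3,"z": -12,"wx": 0,"wy": 0,"wz": 0},
    {"hand": 0,"x": -0.5,"y": -0.5,"z": -16,"wx": 0,"wy": 0,"wz": 0},
    {"hand": 0,"x": -0.5,"y": -0.5,"z": -18,"wx": 0,"wy": 0,"wz": 0},
    {"hand": 0,"x": -0.5,"y": -0.5,"z": -18,"wx": 0,"wy": 0,"wz": 0},
  ],
)

```text
time: 29.35
tcp_pos: [0.5501, 0.0487, 0.0883]
eef_rot: [-1.915, -0.189, 0.128]
ft_force: [-0.4, -0.2, -4.6]
finger_gap: 0.009
```

Call:
jog_arm(
  steps=[
    {"hand": 0,"x": 0,"y": 0,"z": -1,"wx": 0,"wy": 0,"wz": 0},
    {"hand": 0,"x": 0,"y": 0,"z": -2,"wx": 0,"wy": 0,"wz": 0},
  ],
)

```text
time: 29.6
tcp_pos: [0.5501, 0.0487, 0.0863]
eef_rot: [-1.916, -0.189, 0.128]
ft_force: [0.2, -0.3, -2.5]
finger_gap: 0.0092
```

Call:
jog_arm(
  steps=[
    {"hand": 0,"x": 0,"y": 0,"z": -1,"wx": 0,"wy": 0,"wz": 0},
    {"hand": 0,"x": 0,"y": 0,"z": -1.5,"wx": 0,"wy": 0,"wz": 0},
  ],
)

```text
time: 29.85
tcp_pos: [0.5501, 0.0487, 0.0848]
eef_rot: [-1.915, -0.189, 0.128]
ft_force: [-0.1, -0.7, -2.7]
finger_gap: 0.009
```

Call:
jog_arm(
  steps=[
    {"hand": 0,"x": 0,"y": 0,"z": -0.8,"wx": 0,"wy": 0,"wz": 0},
    {"hand": 0,"x": 0,"y": 0,"z": -1.5,"wx": 0,"wy": 0,"wz": 0},
  ],
)

```text
time: 30.1
tcp_pos: [0.5502, 0.0487, 0.084]
eef_rot: [-1.914, -0.189, 0.128]
ft_force: [-1.0, -1.5, 0.7]
finger_gap: 0.009
```

Call:
jog_arm(
  steps=[
    {"hand": 0,"x": 0,"y": 0,"z": -0.8,"wx": 0,"wy": 0,"wz": 0},
    {"hand": 0,"x": 0,"y": 0,"z": -1.2,"wx": 0,"wy": 0,"wz": 0},
  ],
)

```text
time: 30.35
tcp_pos: [0.5503, 0.0487, 0.0836]
eef_rot: [-1.912, -0.189, 0.128]
ft_force: [-0.4, -1.8, 3.4]
finger_gap: 0.009
```

Call:
jog_arm(
  steps=[
    {"hand": 0,"x": 0.2,"y": -1.3,"z": -3.3,"wx": 2.45,"wy": 0.5,"wz": 0},
    {"hand": 0,"x": 0.5,"y": -2.6,"z": -6.7,"wx": 4.9,"wy": 1.0,"wz": 0},
    {"hand": 0,"x": 0.5,"y": -2.6,"z": -6.7,"wx": 4.9,"wy": 1.0,"wz": 0},
  ],
)

```text
time: 30.72
tcp_pos: [0.5508, 0.0462, 0.0763]
eef_rot: [-1.821, -0.177, 0.135]
ft_force: [0.1, -0.1, 0.5]
finger_gap: 0.009
```

```bash
python3 plan.py "(75,0,-.009,.077)" "(80,0,-.009,.077)"
```

```text
30.725 [ 0.0004 -0.0075  0.0763] [ 0.0905 -0.0766  0.4767] [ 0.6653  0.9975 -0.5047  1.7237 -0.727   1.3099 -0.649 ] 0.009013679276693495
(75,0,-.009,.077) [-0.1 -1.5  0.7] [-0.3  0.  -0. ]
(80,0,-.009,.077) [-0.1 -1.5  0.7] [ 4.6  1.  -0. ]
```

Call:
jog_arm(
  steps=[
    {"hand": 0,"x": 0.2,"y": -1,"z": -3.3,"wx": 2.3,"wy": 0.5,"wz": 0},
    {"hand": 0,"x": 0.4,"y": -2,"z": -6.8,"wx": 4.6,"wy": 1.0,"wz": 0},
    {"hand": 0,"x": 0.4,"y": -2,"z": -6.8,"wx": 4.6,"wy": 1.0,"wz": 0},
  ],
)

```text
time: 31.1
tcp_pos: [0.5511, 0.0442, 0.0691]
eef_rot: [-1.736, -0.166, 0.143]
ft_force: [0.4, 0.9, 1.0]
finger_gap: 0.0091
```

```bash
python3 look.py 22; python3 plan.py "(80,0,-.011,.070)" "(85,0,-.011,.062)"
```

```text
31.2 [ 0.0004 -0.0094  0.0694] [1.143  0.2386 1.1598] [ 0.6811  1.0578 -0.5158  1.7002 -0.7389  1.3541 -0.6299] 0.008967298477872471
(80,0,-.011,.070) [-0.1 -1.6  0.6] [-0.  -0.1 -0. ]
(85,0,-.011,.062) [-0.1 -1.6 -7.4] [ 4.9  0.9 -0. ]
```

View pics/l22.png

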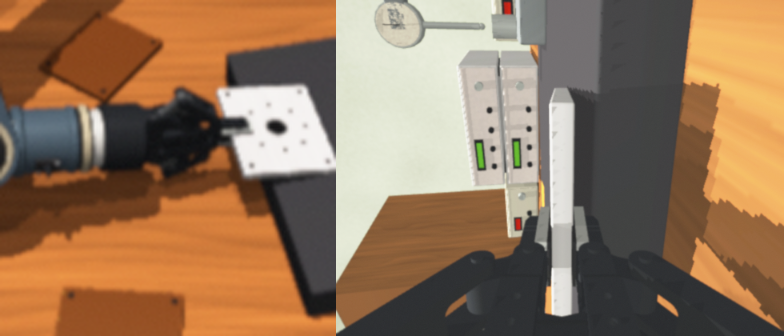

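Call:
jog_arm(
  steps=[
    {"hand": 0.1,"x": 0,"y": 0,"z": 0,"wx": 0,"wy": 0,"wz": 0},
    {"hand": 0.12,"x": 0,"y": 0,"z": 0,"wx": 0,"wy": 0,"wz": 0},
    {"hand": 0.14,"x": 0,"y": 0,"z": 0,"wx": 0,"wy": 0,"wz": 0},
    {"hand": 0.16,"x": 0,"y": 0,"z": 0,"wx": 0,"wy": 0,"wz": 0},
    {"hand": 0.18,"x": 0,"y": 0,"z": 0,"wx": 0,"wy": 0,"wz": 0},
    {"hand": 0.2,"x": 0,"y": 0,"z": 0,"wx": 0,"wy": 0,"wz": 0},
  ],
  force=20,
)

```text
time: 31.95
tcp_pos: [0.5511, 0.0442, 0.0693]
eef_rot: [-1.739, -0.168, 0.142]
ft_force: [-0.5, 0.2, -1.2]
finger_gap: 0.0174
```

```bash
python3 look.py 23; python3 plan.py
```

```text
32.05 [ 0.0003 -0.0095  0.0694] [ 0.662  -1.4053 -1.8836] [ 0.681   1.0578 -0.5154  1.7002 -0.739   1.3542 -0.6297] 0.01701778198755427
```

View pics/l23.png

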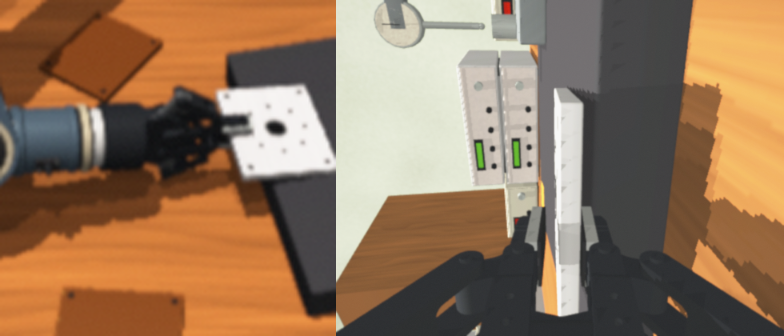

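Plate rests on the lower finger (right in the wrist view). I'll keep lowering it by opening the jaws slowly.

Call:
jog_arm(
  steps=[
    {"hand": 0.22,"x": 0,"y": 0,"z": 0,"wx": 0,"wy": 0,"wz": 0},
    {"hand": 0.24,"x": 0,"y": 0,"z": 0,"wx": 0,"wy": 0,"wz": 0},
    {"hand": 0.26,"x": 0,"y": 0,"z": 0,"wx": 0,"wy": 0,"wz": 0},
    {"hand": 0.28,"x": 0,"y": 0,"z": 0,"wx": 0,"wy": 0,"wz": 0},
    {"hand": 0.3,"x": 0,"y": 0,"z": 0,"wx": 0,"wy": 0,"wz": 0},
    {"hand": 0.32,"x": 0,"y": 0,"z": 0,"wx": 0,"wy": 0,"wz": 0},
    {"hand": 0.34,"x": 0,"y": 0,"z": 0,"wx": 0,"wy": 0,"wz": 0},
    {"hand": 0.36,"x": 0,"y": 0,"z": 0,"wx": 0,"wy": 0,"wz": 0},
    {"hand": 0.38,"x": 0,"y": 0,"z": 0,"wx": 0,"wy": 0,"wz": 0},
    {"hand": 0.4,"x": 0,"y": 0,"z": 0,"wx": 0,"wy": 0,"wz": 0},
  ],
)

```text
time: 33.3
tcp_pos: [0.5511, 0.0442, 0.0694]
eef_rot: [-1.739, -0.168, 0.142]
ft_force: [0.7, 1.0, -2.5]
finger_gap: 0.0344
```

```bash
python3 look.py 24; python3 plan.py
```

```text
33.4 [ 0.0003 -0.0095  0.0694] [-1.1042  1.0905 -1.3724] [ 0.681   1.0578 -0.5154  1.7002 -0.739   1.3542 -0.6297] 0.03417509336222476
```

View pics/l24.png

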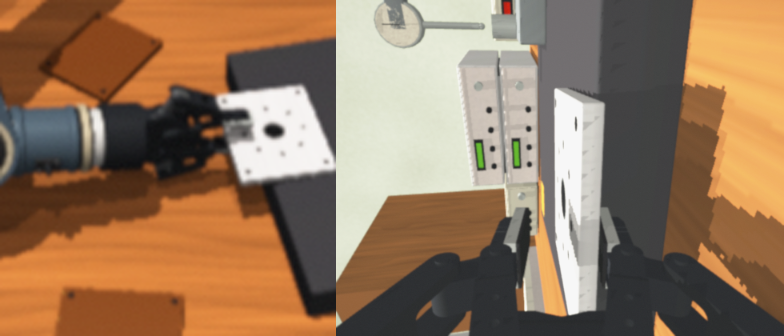

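Call:
jog_arm(
  steps=[
    {"hand": 0.42,"x": 0,"y": 0,"z": 0,"wx": 0,"wy": 0,"wz": 0},
    {"hand": 0.44,"x": 0,"y": 0,"z": 0,"wx": 0,"wy": 0,"wz": 0},
    {"hand": 0.46,"x": 0,"y": 0,"z": 0,"wx": 0,"wy": 0,"wz": 0},
    {"hand": 0.48,"x": 0,"y": 0,"z": 0,"wx": 0,"wy": 0,"wz": 0},
    {"hand": 0.5,"x": 0,"y": 0,"z": 0,"wx": 0,"wy": 0,"wz": 0},
    {"hand": 0.52,"x": 0,"y": 0,"z": 0,"wx": 0,"wy": 0,"wz": 0},
    {"hand": 0.55,"x": 0,"y": 0,"z": 0,"wx": 0,"wy": 0,"wz": 0},
  ],
)

```text
time: 34.28
tcp_pos: [0.5511, 0.0442, 0.0694]
eef_rot: [-1.739, -0.168, 0.142]
ft_force: [0.0, 0.8, -1.5]
finger_gap: 0.0468
```

```bash
python3 look.py 25; python3 plan.py
```

```text
34.375 [ 0.0003 -0.0095  0.0694] [-0.8203  0.0433 -1.757 ] [ 0.681   1.0578 -0.5154  1.7002 -0.739   1.3543 -0.6297] 0.04712015516659588
```

View pics/l25.png

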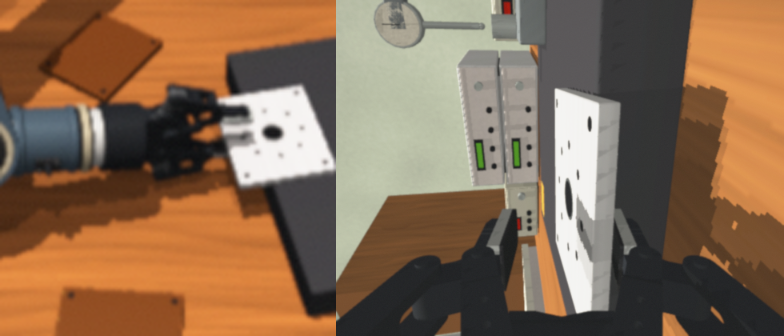

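Call:
jog_arm(
  steps=[
    {"hand": 0.6,"x": 0,"y": 0,"z": 0,"wx": 0,"wy": 0,"wz": 0},
    {"hand": 0.66,"x": 0,"y": 0,"z": 0,"wx": 0,"wy": 0,"wz": 0},
    {"hand": 0.72,"x": 0,"y": 0,"z": 0,"wx": 0,"wy": 0,"wz": 0},
    {"hand": 0.75,"x": 1,"y": -5,"z": 0,"wx": 0,"wy": 0,"wz": 0},
    {"hand": 0.75,"x": 3,"y": -15,"z": 0,"wx": 0,"wy": 0,"wz": 0},
    {"hand": 0.75,"x": 5,"y": -27,"z": 0,"wx": 0,"wy": 0,"wz": 0},
    {"hand": 0.75,"x": 8,"y": -40,"z": 0,"wx": 0,"wy": 0,"wz": 0},
    {"hand": 0.75,"x": 11,"y": -55,"z": 0,"wx": 0,"wy": 0,"wz": 0},
  ],
)

```text
time: 35.38
tcp_pos: [0.5624, -0.012, 0.0693]
eef_rot: [-1.739, -0.168, 0.142]
ft_force: [-0.2, -0.2, 0.4]
finger_gap: 0.0643
```

```bash
python3 look.py 26; python3 plan.py "(0,0,-.075,.12)"; python3 -c "
from h import *
cv2.imwrite('pics/top26.png',ctrl.capture('top'))
print(ray('top',(384,200),.02),ray('top',(411,250),.02))"
```

```text
35.475 [ 0.0009 -0.0683  0.0686] [ 0.5091 -0.6952 -0.4803] [ 0.7191  1.0745 -0.4817  1.6127 -0.695   1.4494 -0.6518] 0.06387451956340295
(0,0,-.075,.12) [ 0.3 -6.7 51.4] [-78.4 -15.3   0.2]
[ 0.6098 -0.3345  0.02  ] [ 0.4705 -0.4022  0.02  ]
```

View pics/l26.png

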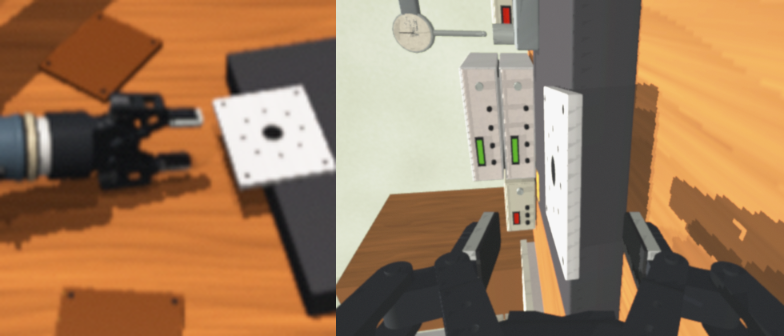

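View pics/top26.png

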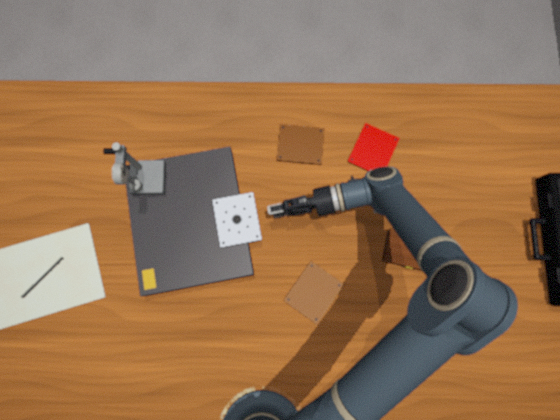

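Call:
jog_arm(
  steps=[
    {"hand": 0.75,"x": 0,"y": -3,"z": 15,"wx": -8,"wy": -1.6,"wz": 0},
    {"hand": 0.75,"x": 0,"y": -6,"z": 35,"wx": -17,"wy": -3.3,"wz": 0},
    {"hand": 0.75,"x": 0,"y": -7,"z": 52,"wx": -26,"wy": -5,"wz": 0},
    {"hand": 0.75,"x": 0,"y": -7,"z": 60,"wx": -35,"wy": -6.8,"wz": 0.1},
    {"hand": 0.75,"x": 0,"y": -7,"z": 70,"wx": -44,"wy": -8.6,"wz": 0.1},
    {"hand": 0.75,"x": 0,"y": -7,"z": 70,"wx": -53,"wy": -10.3,"wz": 0.1},
    {"hand": 0.75,"x": 0,"y": -7,"z": 70,"wx": -62,"wy": -12,"wz": 0.2},
    {"hand": 0.75,"x": 0,"y": -7,"z": 70,"wx": -71,"wy": -13.8,"wz": 0.2},
    {"hand": 0.75,"x": 0,"y": -7,"z": 70,"wx": -78.4,"wy": -15.3,"wz": 0.2},
    {"hand": 0.75,"x": 0,"y": -7,"z": 70,"wx": -78.4,"wy": -15.3,"wz": 0.2},
  ],
)

```text
time: 36.78
tcp_pos: [0.5616, -0.0145, 0.1393]
eef_rot: [-3.122, -0.317, 0.003]
ft_force: [1.0, 0.6, -0.7]
finger_gap: 0.0639
```

Call:
jog_arm(
  steps=[
    {"hand": 0.6,"x": 0,"y": 0,"z": 0,"wx": 0,"wy": 0,"wz": 10},
    {"hand": 0.6,"x": 0,"y": 0,"z": 0,"wx": 0,"wy": 0,"wz": 20},
    {"hand": 0.6,"x": 0,"y": 0,"z": 0,"wx": 0,"wy": 0,"wz": 30},
    {"hand": 0.6,"x": 0,"y": 0,"z": 0,"wx": 0,"wy": 0,"wz": 40},
    {"hand": 0.6,"x": 0,"y": 0,"z": 0,"wx": 0,"wy": 0,"wz": 50},
    {"hand": 0.6,"x": 0,"y": 0,"z": 0,"wx": 0,"wy": 0,"wz": 60},
    {"hand": 0.6,"x": 0,"y": 0,"z": 0,"wx": 0,"wy": 0,"wz": 70},
    {"hand": 0.6,"x": 0,"y": 0,"z": 0,"wx": 0,"wy": 0,"wz": 80},
    {"hand": 0.6,"x": 0,"y": 0,"z": 0,"wx": 0,"wy": 0,"wz": 90},
    {"hand": 0.6,"x": 0,"y": 0,"z": 0,"wx": 0,"wy": 0,"wz": 90},
  ],
)

```text
time: 38.02
tcp_pos: [0.5612, -0.0162, 0.1387]
eef_rot: [-1.989, -2.427, 0.006]
ft_force: [0.4, -1.0, 0.6]
finger_gap: 0.0514
```

```bash
python3 look.py 27; python3 - <<'E'
from h import *
s=ctrl.sense();print(s['time'],gr(s['tcp_pos']),s['ft_force'],s['joint_pos'],s['finger_gap'])
r=R.from_rotvec(s['eef_rot']).as_matrix()
T=np.array([N,U,[0,0,-1]]).T
t=W0-.075*N;t[2]=.0497
print(1000*(t-s['tcp_pos']),np.degrees(R.from_matrix(T@r.T).as_rotvec()))
E
```

```text
38.125 [-0.0011 -0.0703  0.139 ] [ 1.3663 -0.5837  0.5761] [ 0.3253  0.4319 -0.4805  1.8771  0.2512  0.8968 -0.0789] 0.05090026913583266
[  1.9812  -4.3694 -89.2716] [ 0.0741 -0.258  -0.2497]
```

View pics/l27.png

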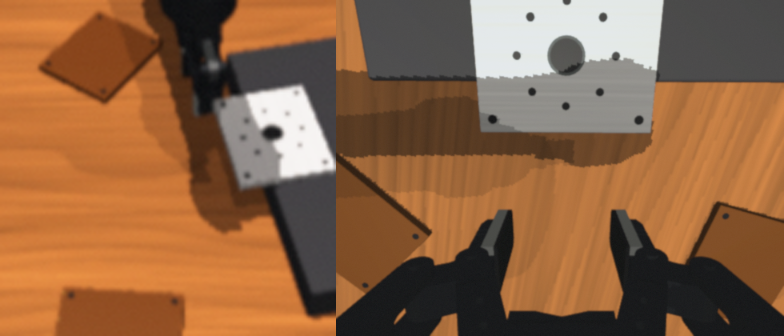

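```bash
python3 - <<'E'
from h import *
k=1/.8
for (x,y),z in (((480-336,132),.06),((651-336,132),.06),((500-336,79.5),.05)):
    print(gr(wray((x*k,y*k),z)))
E
```

```text
[-0.0626 -0.036   0.06  ]
[ 0.0676 -0.0353  0.06  ]
[-0.0471  0.0023  0.05  ]
```

Call:
jog_arm(
  steps=[
    {"hand": 0.6,"x": 4.5,"y": -4,"z": -30,"wx": 0,"wy": -0.2,"wz": -0.2},
    {"hand": 0.6,"x": 4.5,"y": -4,"z": -60,"wx": 0,"wy": -0.2,"wz": -0.2},
    {"hand": 0.6,"x": 4.5,"y": -4,"z": -82,"wx": 0.1,"wy": -0.3,"wz": -0.2},
    {"hand": 0.6,"x": 4.5,"y": -4,"z": -89,"wx": 0.1,"wy": -0.3,"wz": -0.2},
    {"hand": 0.6,"x": 4.5,"y": -4,"z": -90,"wx": 0.1,"wy": -0.3,"wz": -0.2},
    {"hand": 0.6,"x": 4.5,"y": -4,"z": -90,"wx": 0.1,"wy": -0.3,"wz": -0.2},
  ],
)

```text
time: 38.88
tcp_pos: [0.5666, -0.0196, 0.0498]
eef_rot: [1.995, 2.425, 0.003]
ft_force: [1.1, 0.2, 1.7]
finger_gap: 0.0513
```

```bash
cat > p2.py <<'E'
from h import *
s=ctrl.sense();print(s['time'],gr(s['tcp_pos']),s['ft_force'],s['finger_gap'])
r=R.from_rotvec(s['eef_rot']).as_matrix()
T=np.array([N,U,[0,0,-1]]).T
print(np.degrees(R.from_matrix(T@r.T).as_rotvec()))
E
python3 p2.py
```

```text
38.875 [ 0.0033 -0.0751  0.0498] [1.0924 0.2429 1.668 ] 0.05131399894710944
[-0.0292  0.1332 -0.0252]
```

Call:
jog_arm(
  steps=[
    {"hand": 0.6,"x": -2.9,"y": 14.7,"z": -0.7,"wx": 0,"wy": 0.1,"wz": 0},
    {"hand": 0.6,"x": -4.2,"y": 21.6,"z": -0.7,"wx": 0,"wy": 0.1,"wz": 0},
    {"hand": 0.6,"x": -5,"y": 25.5,"z": -0.7,"wx": 0,"wy": 0.1,"wz": 0},
    {"hand": 0.6,"x": -5.6,"y": 28.4,"z": -0.7,"wx": 0,"wy": 0.1,"wz": 0},
    {"hand": 0.6,"x": -6.2,"y": 31.4,"z": -0.7,"wx": 0,"wy": 0.1,"wz": 0},
    {"hand": 0.6,"x": -6.9,"y": 35.3,"z": -0.7,"wx": 0,"wy": 0.1,"wz": 0},
    {"hand": 0.6,"x": -7.9,"y": 40.2,"z": -0.7,"wx": 0,"wy": 0.1,"wz": 0},
  ],
)

```text
time: 39.75
tcp_pos: [0.5589, 0.0203, 0.0492]
eef_rot: [1.997, 2.425, 0.001]
ft_force: [-0.0, -3.3, 2.7]
finger_gap: 0.0514
```

```bash
python3 look.py 28;python3 p2.py
```

```text
39.85 [ 0.0033 -0.0331  0.0492] [ 0.442  -0.9956  1.5113] 0.05121662658863129
[-0.0791  0.0398 -0.0719]
```

View pics/l28.png

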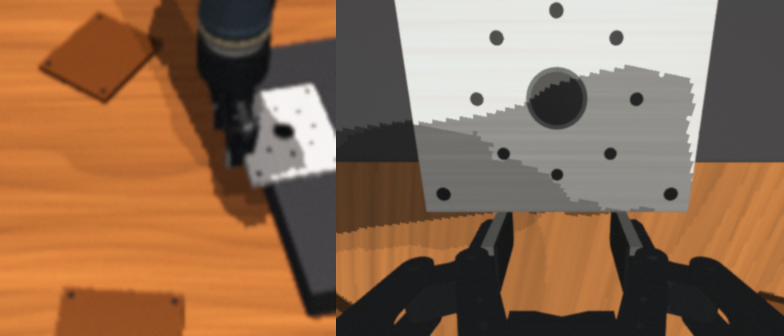

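Sliding properly, square. Continue 44 mm.

Call:
jog_arm(
  steps=[
    {"hand": 0.6,"x": -0.8,"y": 3.9,"z": 0,"wx": 0,"wy": 0,"wz": 0},
    {"hand": 0.6,"x": -1.7,"y": 8.8,"z": 0,"wx": 0,"wy": 0,"wz": 0},
    {"hand": 0.6,"x": -2.7,"y": 13.7,"z": 0,"wx": 0,"wy": 0,"wz": 0},
    {"hand": 0.6,"x": -3.6,"y": 18.6,"z": 0,"wx": 0,"wy": 0,"wz": 0},
    {"hand": 0.6,"x": -4.6,"y": 23.5,"z": 0,"wx": 0,"wy": 0,"wz": 0},
    {"hand": 0.6,"x": -5.6,"y": 28.4,"z": 0,"wx": 0,"wy": 0,"wz": 0},
    {"hand": 0.6,"x": -6.5,"y": 33.4,"z": 0,"wx": 0,"wy": 0,"wz": 0},
    {"hand": 0.6,"x": -7.5,"y": 38.3,"z": 0,"wx": 0,"wy": 0,"wz": 0},
    {"hand": 0.6,"x": -8.3,"y": 42.2,"z": 0,"wx": 0,"wy": 0,"wz": 0},
    {"hand": 0.6,"x": -8.6,"y": 44.1,"z": 0,"wx": 0,"wy": 0,"wz": 0},
    {"hand": 0.6,"x": -8.6,"y": 44.1,"z": 0,"wx": 0,"wy": 0,"wz": 0},
  ],
)

```text
time: 41.22
tcp_pos: [0.5498, 0.0663, 0.0491]
eef_rot: [-1.994, -2.426, -0.003]
ft_force: [-0.8, -0.2, 1.1]
finger_gap: 0.0514
```

```bash
python3 look.py 29;python3 p2.py
```

```text
41.325 [0.0033 0.0124 0.0491] [-0.5466  0.585  -0.8774] 0.05123587906366796
[-0.1222  0.0277 -0.0805]
```

View pics/l29.png

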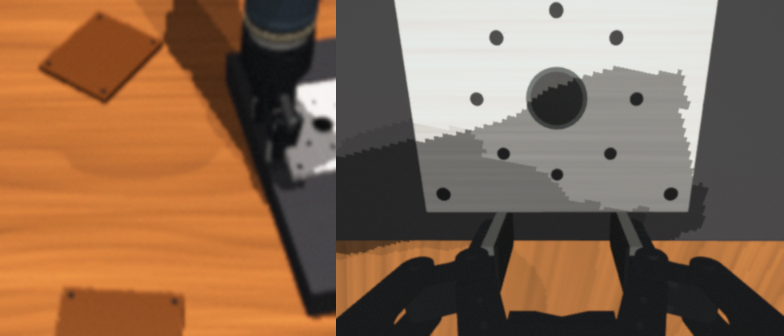

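Call:
jog_arm(
  steps=[
    {"hand": 0.6,"x": 1,"y": -5,"z": 1,"wx": 0,"wy": 0,"wz": 0},
    {"hand": 0.6,"x": 4,"y": -20,"z": 4,"wx": 0,"wy": 0,"wz": 0},
    {"hand": 0.6,"x": 9,"y": -45,"z": 30,"wx": 0,"wy": 0,"wz": 0},
    {"hand": 0.6,"x": 15,"y": -80,"z": 80,"wx": 0,"wy": 0,"wz": 0},
    {"hand": 0.6,"x": 22,"y": -130,"z": 110,"wx": 0,"wy": 0,"wz": 0},
    {"hand": 0.6,"x": 30,"y": -180,"z": 130,"wx": 0,"wy": 0,"wz": 0},
    {"hand": 0.6,"x": 40,"y": -230,"z": 150,"wx": 0,"wy": 0,"wz": 0},
    {"hand": 0.6,"x": 40,"y": -230,"z": 150,"wx": 0,"wy": 0,"wz": 0},
  ],
)

```text
time: 42.32
tcp_pos: [0.5903, -0.1715, 0.2007]
eef_rot: [2.005, 2.413, 0.002]
ft_force: [-0.4, 0.4, -0.6]
finger_gap: 0.051
```

```bash
python3 - <<'E'
from h import *
print(ctrl.sense()['time'])
a=ctrl.capture('top');b=ctrl.capture('scene');cv2.imwrite('pics/end.png',np.hstack([cv2.resize(a[110:310,100:440],(400,236)),cv2.resize(b[110:310,120:460],(400,236))]))
for nm,im,sd in(('top',a,None),('scene',b,None)):
    hsv=cv2.cvtColor(im,cv2.COLOR_BGR2HSV);m=((hsv[...,1]<40)&(hsv[...,2]>175)).astype(np.uint8)
    n,l,st,ce=cv2.connectedComponentsWithStats(m)
    mid=proj(nm,[.534,.13,.06]).astype(int)+[4,0];d=[]
    lab=None
    for i in range(1,n):
        if 600<st[i,4]<4000 and np.hypot(*(ce[i]-mid))<25: lab=i
    if lab is None: print(nm,mid,[(st[i,4],ce[i]) for i in range(1,n) if st[i,4]>300]);continue
    c=max(cv2.findContours((l==lab).astype(np.uint8),0,1)[0],key=cv2.contourArea)
    ap=cv2.approxPolyDP(cv2.convexHull(c),5,True)[:,0]
    P=np.array([ray(nm,p,.06) for p in ap]);G=np.array([gr(p) for p in P]);print(nm,ap.tolist());print(G,G.mean(0),np.linalg.norm(P-np.roll(P,1,0),axis=1))
E
```

```text
42.325
top [[230, 197], [238, 242], [198, 251], [190, 205]]
[[ 0.0651  0.0249  0.06  ]
 [-0.0584  0.0247  0.06  ]
 [-0.0618  0.1315  0.06  ]
 [ 0.0636  0.1334  0.06  ]] [0.0021 0.0786 0.06  ] [0.1086 0.1235 0.1069 0.1255]
scene [[345, 183], [360, 216], [322, 222], [310, 188]]
[[-0.0624  0.1308  0.06  ]
 [ 0.0648  0.1294  0.06  ]
 [ 0.0628  0.0239  0.06  ]
 [-0.0649  0.0264  0.06  ]] [0.0001 0.0776 0.06  ] [0.1044 0.1272 0.1056 0.1277]
```

View pics/end.png

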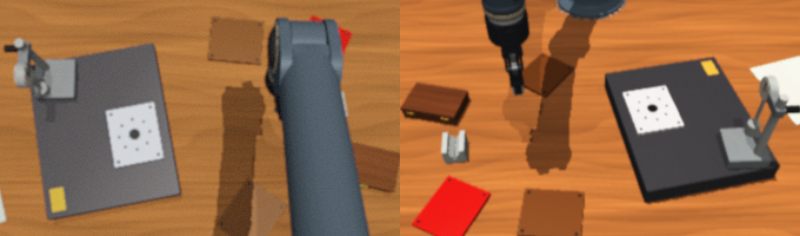

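```bash
python3 -c "
from cell import ctrl
s=ctrl.sense();print(s['time'],abs(s['dq']).max());print(ctrl.close_job())"
```

```text
42.425 0.03235979459110142
the job is handed in; nothing more can be done
None
```

The plate ended flat on the granite, working face up and clear of the robot. I handed the job in at about 42.4 s of the 72 s allowed, and no verdict was reported.

**What I did**
- I slid the plate square up to the granite's long side with the open fingertips, reading about 7 N at contact.
- I lifted the outer edge by fingertip friction and followed the arc until the plate stood on edge; the wrist view put it about 1° off vertical. Fingertip forces while lifting stayed at about 14 N or below.
- I gripped the standing plate from above, turned it half round and lowered its far edge onto the granite.
- I then opened the jaws slowly to set it down, with about 35 mm overhanging, and pushed it fully on.

**Last checks**
- **Position:** the top and scene cameras agree to within about 2 mm. They put the plate's centre about 78 mm inside the long edge (granite y about -0.072 m) and about 28 mm off the middle lengthwise (granite x about -0.028 m).
- **Squareness:** the plate is within about 0.03 rad of the granite's sides.
- **Face up:** the hole ring and bore are visible from above.
- **Other objects:** the comparator, V-block and gauge box look unmoved in the pictures, but I did not measure them at the end.

**Disagreement:** the camera placed the granite's edge about 2 mm off the contact reference I used for pushing and placing. That is within the stated calibration error and too small to affect the result.

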